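Make up a deburring charge on the spring scale and hold the tumbler lid open

TASK

Make up a charge for the deburring tumbler: stand castings side by side on the media in the tray of the spring scale, as many as it takes for the pointer to settle inside the target window clamped on the scale's column (leave the window as it is set, and any spare casting on the bench). Then lift the tumbler's lid by its handle to 60 degrees open and hold it there so that I can tip the charge in. It springs shut when let go, so finish while still holding it open.

Things in the scene. Friction and masses are not known exactly. Their poses are not given: they have to be found in the camera images.
- casting_a (a point): one of two alike dark grey flanged castings (a round boss with a bore and small lugs, 50 x 50 mm, 30 mm high, about 0.31 kg, give or take 5 percent), standing on the bench. The point is at its centre, 15 mm above its underside; its z axis is the axis of the bore.
- casting_b (a point): the other casting, the same in every way; the point is at its centre, 15 mm above its underside.
- tray_centre (a point): centre of the top of the level bed of grey media (stone-like pellets) in the scale's square steel tray; castings stand on this surface. The tray is 140 x 140 mm outside, 134 mm inside, its rim stands 8 mm above the bed; the bed is 140 mm above the bench at zero load and sinks as castings are added. The axes are those of the tray, x and y along its sides; the column stands behind the tray, its middle 103 mm along +x and 30 mm along +y from this point, 34 mm wide, 192 mm high.
- tray (a joint): how far the tray has sunk on its spring, in m: 0 as it starts, with the media alone; each casting sinks it about 0.020 (0.019 to 0.0215), stop at 0.05. It settles within a second of the casting's release. The pointer is fixed to the tray and sinks with it.
- pointer (a point): the middle of the black pointer blade of the tray, in front of the column's scale plate; 185 mm above the bench at zero load.
- target (a joint): where the target window is clamped on the column, in the units of joint tray: the tray reading at which the pointer is at mid-window, 0.020 to 0.043. The pointer is inside the window when joint tray and joint target differ by less than 0.012. Any setting can be met with one or with two castings.
- window (a point): middle of the opening of the target window, a dark steel C-shaped frame on the front of the column, opening 24 mm high, closed at the left by a clamp with a knurled screw; z is up.
- lid_handle (a point): middle of the round black steel bar (10 mm thick, 80 mm clear length between its two legs) of the U handle on the tumbler's lid. The bar runs along the y axis of the point (parallel to the hinge) and stands 35 mm clear above the lid. With the lid shut the bar is 180 mm above the bench. It lies 137 mm from the hinge along the lid (lid's -x axis) and 46 mm above it (lid's z axis).
- lid_hinge (a point): hinge axis of the lid, at the rear of the tumbler (a grey round bowl machine, 160 mm across, with a round aluminium lid), 134 mm above the bench. The axes turn with the lid: y is along the hinge pin; with the lid shut z is up and -x points along the lid to the handle.
- lid (a joint): opening angle of the lid in rad: 0 shut, grows as the handle end rises, 1.047 = 60 degrees, stop at 1.4. Lid weight and a return spring shut it from any angle; it takes about 2 to 4 N at the handle to hold.
- oil_can: green oil can, 62 mm across, 123 mm high, at the left edge of the bench; a bystander, to be left alone. Origin at its underside.
- dial_gauge: small round white dial gauge lying flat, 104 x 56 x 20 mm, at the front edge of the bench; a bystander, to be left alone. Origin at its underside.
- deburr_tool: blue deburring tool lying at the front edge of the bench, 16 x 118 x 17 mm; a bystander, to be left alone. Origin at its underside.
- tube_post: fixed upright tool rest (a dark post with a steel tube beside it) near the front left of the bench, 384 mm high; keep the arm clear of it. It fills about 60 mm either way in x and 40 mm either way in y round this origin, which is at its foot. Mind also the large black cover that overhangs the middle of the bench between scale and tumbler: its nose begins about 0.50 m ahead of the robot base, at 120 to 220 mm above the bench.
There are look-alikes about, which are no part of the job. What is shaped like the part that bears casting_a but blue or red is not meant.

How it is judged:
By the outcome, as a careful person would: the job done as asked, in the order asked, and still so for the second after the job is handed in, while the arm keeps its last pose, push and grip.
It also fails if it takes over 72 s, if anything falls off the work surface, if the arm or the gripper's body presses on something with over 40 N, if the wrist force passes 120 N, or if a joint passes its speed limit or range.

ROBOT

A 6-joint arm with a two-finger parallel gripper is mounted at the origin on a cart in front of the work surface, level with it; the furniture and walls round the work are solid. World frame = base frame: x ahead of the robot, y to its left, z up, the work surface at z = 0. Lengths are in mm, angles in rad, forces in N, time in s.
With the tool pointing down it reaches from about 350 to 925 mm from the base axis. Payload 6.4 kg.
Tool frame: the origin (TCP) lies on the centre line of the jaws, within the pads' length; the fingertips stand 8 mm ahead of it and the grasp point (between the pads) lies 11 mm behind it (ctrl.finger_overhang is the z of the fingertips in the tool frame, in mm); z points along the fingers, y is the direction in which the jaws open and shut (so a half turn about z gives the same grasp; the last joint's range is limited). The gripper opens to 85 mm and grips with 20 to 120 N. Pads are 22 mm wide; open, the fingers measure 114 mm over their backs; the gripper's body (76 mm by 85 mm) begins 54 mm behind the grasp point. The pads swing forward as they close: fully open they stand 13 mm farther back than shut.
Start: joints at [-0.174, 0.245, 1.558, -0, 1.339, -0.174], TCP at [650.011, 0.004, 215.19] pointing down, gripper open.
Joint ranges: [-3.13, 3.13], [-1.02, 2.26], [0.13, 2.54], [-0.95, 4.09], [0.21, 2.88], [-2.74, 2.74]. Speed limits (rad/s): [2.57, 2.57, 3.14, 3.14, 3.14, 3.14].

INTERFACE

Orientations are given as [roll, pitch, yaw] about the fixed x, y, z axes, in that order (R = Rz(yaw) Ry(pitch) Rx(roll)).
In Python, from workcell import ctrl gives the robot as it stands.
- The arm moves only by the shell command python3 -m creep 'ROWS' [FORCE]. ROWS is a JSON object of lists of equal length, an entry for each row: "claw": the closure in counts, from 0 (fully open) to 255 (shut); "xyz": the shift along the tool's x, y, z in mm, a list of three; "yaw": the turn about the tool's z in degrees. In form: {"claw": [claw, ...], "xyz": [[x, y, z], ...], "yaw": [yaw, ...]}. A call has exactly 10 rows; each row is the pose to reach, as a shift and turn from the pose commanded when the call began, along the tool's axes at that moment; what a row does not reach only later rows make up. A row lasts 1/12 s, in which the tool goes at most 41.7 mm and 7.16 degrees, less where a joint would pass 70% of its speed; a pose out of reach is approached as far as the arm can. A call with a gripper value outside its range is refused whole. The fingers move at their own pace and stop on an object; FORCE is the grip in N (left out, the last holds). Time passes only in rows, so rows that repeat a pose let the fingers close, or fill a call up. It gives the time, the measured TCP pose, the force and the opening at its end, in the units of the state.
- ctrl.get_state(): the state, without advancing time (a new reading comes with each control period).
- ctrl.camera(name): name is "scene" or "side" or "wrist"; returns (picture, depth): 480x640x3 uint8, blue, green, red; 480x640 float32, mm along the optical axis (not along the pixel's ray), 0 where there is no reading.
- ctrl.camera_info(name): a dict with "mtx" (3x3 intrinsics, pixels), "k1" (the pictures are not rectified: a ray, as slopes to the right and down, at radius r is drawn at 1 + k1 r^2 times it, then the intrinsics apply), "position" and "attitude" of the camera in the world. Camera axes: x right, y down, z forward; pixel columns grow to the right and rows downward; lengths in mm; the calibration is good to about 2 mm. A picture is of the moment at which its call begins: read the wrist's pose just before it. camera_info takes no time and is no camera call; for the wrist camera it gives the pose at the moment of the call.
- ctrl.close_job(): hands the job in, once; it reports no verdict.
The state is a dict: "time": time; "q": joint angles; "qvel": joint speeds; "joint_torque": joint torques, N m; "tcp_pos": TCP position; "eef_rot": TCP orientation; "contact_force": force on the tool from outside, world axes, zero at the start; "ft_torque": the same for the moment, N m; "opening": opening from 0.0 (shut) to 1.0 (fully open).
Only numpy, scipy, OpenCV 4.12 (cv2) and the standard library are available. Lean on these libraries where they do the work, as an engineer would, in place of code of your own. Each camera call takes 0.05 s, during which the arm holds its last target.

## Working session

There is one attempt and no reset: what is moved stays moved. The work goes in short steps, Python scripts to look and compute and a shell command to move; the robot and the scene stay as the last step left them, time stands still between calls to the robot, and variables do not carry over. Pictures are saved under pics/ and viewed, and the job is handed in when it is done.

```bash
ls; mkdir -p pics; cat > h.py <<'E'
from workcell import ctrl
import numpy as np, cv2
from scipy.spatial.transform import Rotation as R
np.set_printoptions(precision=1,suppress=True)
E
python3 - <<'E'
from h import *
for n in ("scene","side"):
    im,d=ctrl.camera(n); cv2.imwrite(f"pics/{n}0.png",im); np.save(f"pics/{n}0.npy",d); print(n,ctrl.camera_info(n))
print(ctrl.camera_info("wrist"))
print(ctrl.get_state())
E
```

```text
pics
scene {'mtx': array([[464.1,   0. , 322.2],
       [  0. , 464.1, 244.8],
       [  0. ,   0. ,   1. ]]), 'k1': -0.017930234067976655, 'position': array([ 152.5, -597.4, 1044.4]), 'attitude': array([-2.5, -0. , -0.6])}
side {'mtx': array([[614.6,   0. , 316.1],
       [  0. , 614.6, 241.7],
       [  0. ,   0. ,   1. ]]), 'k1': 0.031289764356326015, 'position': array([ 500.1, 1321.2,  976.1]), 'attitude': array([-2.2, -0. , -3.1])}
{'mtx': array([[359.3,   0. , 324.8],
       [  0. , 359.3, 241.7],
       [  0. ,   0. ,   1. ]]), 'k1': -0.05903639495430854, 'position': array([649.3,  76.3, 372.2]), 'attitude': array([ 2.8,  0. , -0. ])}
{'time': 0.1, 'q': array([-0.2,  0.2,  1.6, -0. ,  1.3, -0.2]), 'qvel': array([-0., -0., -0., -0., -0., -0.]), 'joint_torque': array([ -0. , -43.1, -32.7,  -0. ,   0. ,  -0. ]), 'tcp_pos': array([649.5,   0.1, 214.2]), 'eef_rot': array([-3.1, -0. ,  1.6]), 'contact_force': array([-0.5, -0.5, -0.4]), 'ft_torque': array([ 0., -0.,  0.]), 'opening': 0.9962797213596131}
```

View pics/scene0.png

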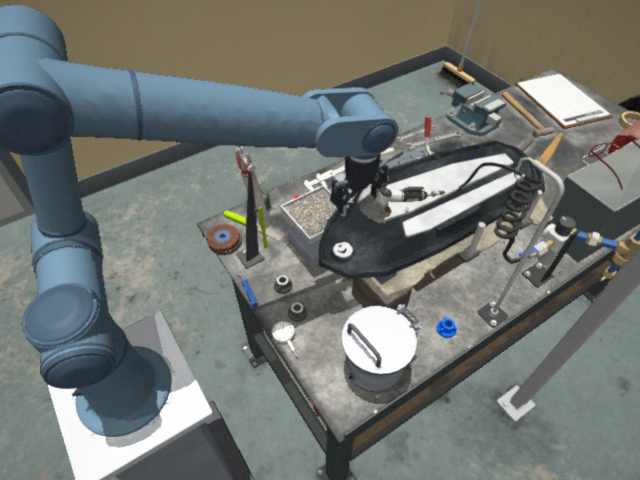

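View pics/side0.png

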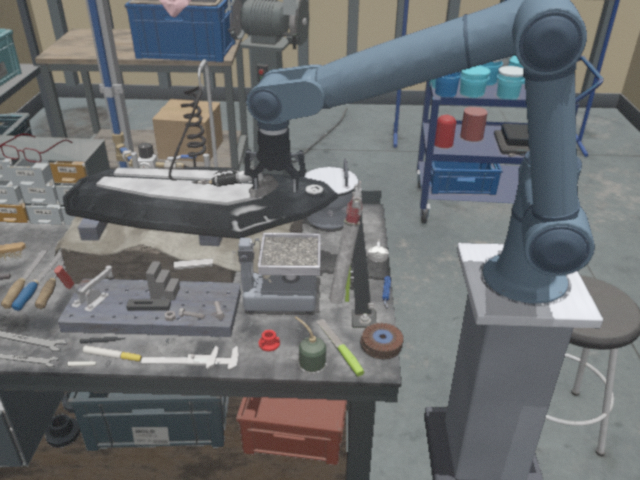

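Scene: the castings are at about (283,283) and (297,310), the tray at (305,213) and the lid handle at (363,345). Side: the tray is at (290,250) and the column near (248,260). Next I'll measure these.

```bash
cat >> h.py <<'E'
def cam(n):
    i=ctrl.camera_info(n); return i
def pts(n,d,info=None):
    i=info or cam(n); K=i['mtx']; k=i['k1']
    v,u=np.mgrid[0:480,0:640]
    a=cv2.undistortPoints(np.stack([u,v],-1).reshape(-1,1,2).astype(np.float64),K,np.array([k,0,0,0.])).reshape(480,640,2)
    p=np.dstack([a*d[...,None],d])
    return p@R.from_euler('xyz',i['attitude']).as_matrix().T+i['position']
def proj(n,P,info=None):
    i=info or cam(n); P=np.atleast_2d(P).astype(float)
    c=(P-i['position'])@R.from_euler('xyz',i['attitude']).as_matrix()
    return cv2.projectPoints(c,np.zeros(3),np.zeros(3),i['mtx'],np.array([i['k1'],0,0,0.]))[0][:,0]
def crop(im,x0,x1,y0,y1,f,name):
    cv2.imwrite(name,cv2.resize(im[y0:y1,x0:x1],None,fx=f,fy=f,interpolation=cv2.INTER_CUBIC))
E
python3 - <<'E'
from h import *
im=cv2.imread('pics/scene0.png');d=np.load('pics/scene0.npy');P=pts('scene',d)
for x,y in [(283,283),(297,310),(300,213),(310,205),(363,345),(350,328),(377,362),(385,345),(300,280)]: print((x,y),P[y,x])
crop(im,230,430,170,400,2.6,'pics/sc1.png')
s=cv2.imread('pics/side0.png');ds=np.load('pics/side0.npy');Q=pts('side',ds)
for x,y in [(290,250),(275,245),(247,250)]: print((x,y),Q[y,x])
crop(s,220,340,160,320,3.7,'pics/si1.png')
E
```

```text
(283, 283) [449.9  37.6  31.8]
(297, 310) [446.2 -37.2   2.4]
(300, 213) [569.  139.3 140.7]
(310, 205) [604.5 145.5 145.8]
(363, 345) [ 480.3 -262.8  140.8]
(350, 328) [ 472.1 -224.3  164.7]
(377, 362) [ 474.6 -316.3  160. ]
(385, 345) [ 518.5 -289.5  143.6]
(300, 280) [503.   40.6   0.3]
(290, 250) [607.5 109.4 140.6]
(275, 245) [645.6  88.4 139.6]
(247, 250) [700.  173.5 181.5]
```

View pics/sc1.png

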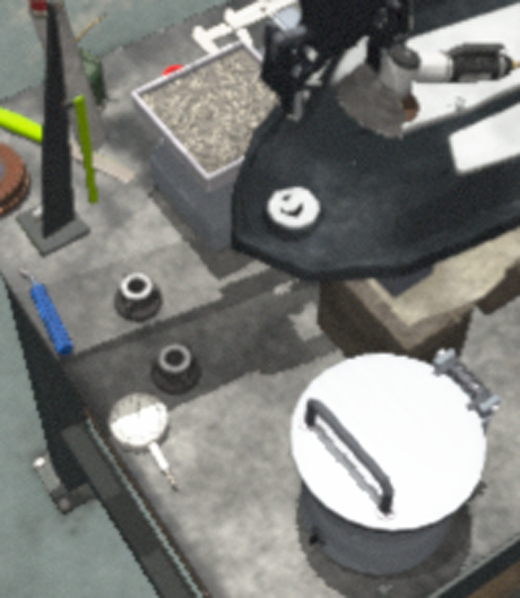

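View pics/si1.png

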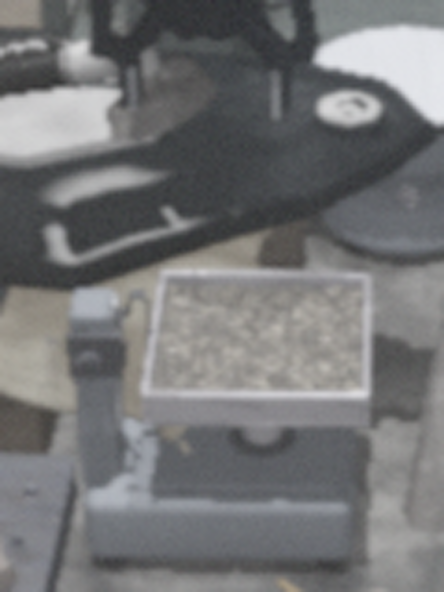

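```bash
python3 - <<'E'
from h import *
P=np.vstack([pts('scene',np.load('pics/scene0.npy')).reshape(-1,3),pts('side',np.load('pics/side0.npy')).reshape(-1,3)])
C=np.vstack([cv2.imread('pics/scene0.png').reshape(-1,3),cv2.imread('pics/side0.png').reshape(-1,3)])
m=(P[:,2]<300)&(P[:,2]>-20)&(P[:,0]>380)&(P[:,0]<880)&(P[:,1]>-400)&(P[:,1]<330)
P,C=P[m],C[m]
o=np.argsort(P[:,2]);P,C=P[o],C[o]
# topdown 1px=1mm : u = y left, v = x up
H=np.zeros((500,730,3),np.uint8);Z=np.full((500,730),-99.)
for p,c in zip(P,C):
    u=int(330-p[1]);v=int(880-p[0]);H[max(v-1,0):v+2,max(u-1,0):u+2]=c;Z[max(v-1,0):v+2,max(u-1,0):u+2]=p[2]
for x in range(400,880,100): cv2.putText(H,str(x),(0,880-x),0,.4,(0,255,255));H[880-x,::10]=(0,255,255)
for y in range(-400,330,100): cv2.putText(H,str(y),(330-y,495),0,.4,(0,255,255));H[::10,330-y if y>-400 else 729]=(0,255,255)
cv2.imwrite('pics/top.png',H);np.save('pics/Z.npy',Z)
zc=cv2.applyColorMap(np.clip(Z,0,255).astype(np.uint8),cv2.COLORMAP_JET);cv2.imwrite('pics/topz.png',zc)
E
```

```text
(no output)
```

View pics/top.png

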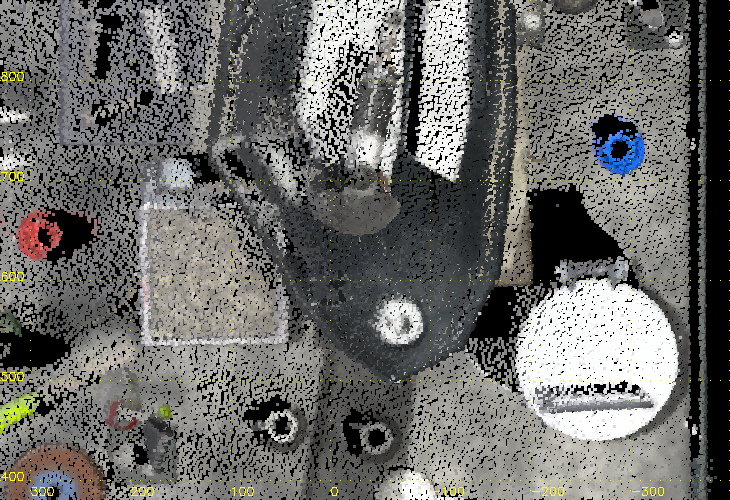

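View pics/topz.png

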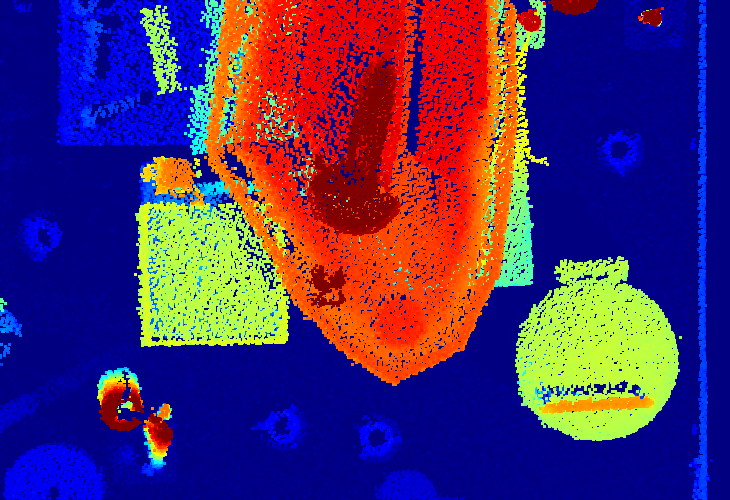

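Top-down map: the tray spans about x 535–677, y 50–192. The castings are near (450,38) and (437,-38), the handle bar at (474,-270) and the hinge near x 610. The cover overlaps only the tray's rear-right corner. First I'll go up, turn the camera towards +x and move over the castings.

```bash
python3 -m creep '{"claw":[0,0,0,0,0,0,0,0,0,0],"xyz":[[0,0,-30],[0,-20,-60],[0,-50,-90],[0,-80,-100],[0,-110,-100],[0,-140,-100],[0,-170,-100],[0,-190,-100],[0,-190,-100],[0,-190,-100]],"yaw":[-7,-14,-21,-28,-35,-42,-49,-56,-63,-70]}'
python3 - <<'E'
from h import *
print(ctrl.get_state())
E
```

```text
time: 0.93
tcp_pos: [458.9, 0.1, 315.1]
eef_rot: [3.142, 0.0, 2.798]
contact_force: [0.1, -0.6, 0.1]
opening: 1.002
{'time': 0.9333, 'q': array([-0.2, -0.3,  1.9,  0. ,  1.5, -1.5]), 'qvel': array([ 0. ,  0. , -0. ,  0. , -0. , -1.4]), 'joint_torque': array([  0.1, -23. , -33.8,  -0. ,   0.1,   1.2]), 'tcp_pos': array([458.9,   0.1, 315.1]), 'eef_rot': array([3.1, 0. , 2.8]), 'contact_force': array([ 0.1, -0.6,  0.1]), 'ft_torque': array([0., 0., 0.]), 'opening': 1.0019314425114314}
```

```bash
python3 -m creep '{"claw":[90,90,90,90,90,90,90,90,90,90],"xyz":[[0,0,0],[0,0,0],[0,0,0],[0,0,0],[0,0,0],[0,0,0],[0,0,0],[0,0,0],[0,0,0],[0,0,0]],"yaw":[-7,-14,-20,-20,-20,-20,-20,-20,-20,-20]}'
python3 - <<'E'
from h import *
i=ctrl.camera_info('wrist')
im,d=ctrl.camera("wrist"); cv2.imwrite("pics/w1.png",im); np.save("pics/w1.npy",d)
np.savez('pics/w1i.npz',**i); print(i['position'],i['attitude'])
im,d=ctrl.camera("scene"); cv2.imwrite("pics/scene1.png",im);np.save("pics/scene1.npy",d); crop(im,250,420,150,300,4,'pics/sc2.png')
E
```

```text
time: 1.77
tcp_pos: [460.0, -0.0, 315.2]
eef_rot: [3.142, 0.0, 3.141]
contact_force: [-0.2, -0.5, 0.2]
opening: 0.647
[382.7  -0.6 473.2] [ 2.8 -0.   1.6]
```

View pics/w1.png

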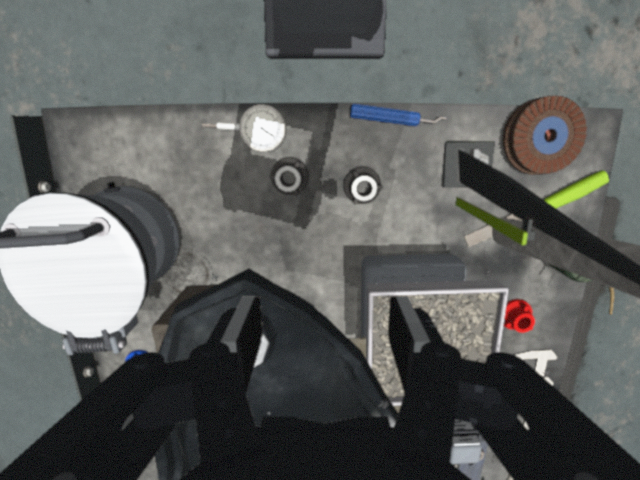

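View pics/sc2.png

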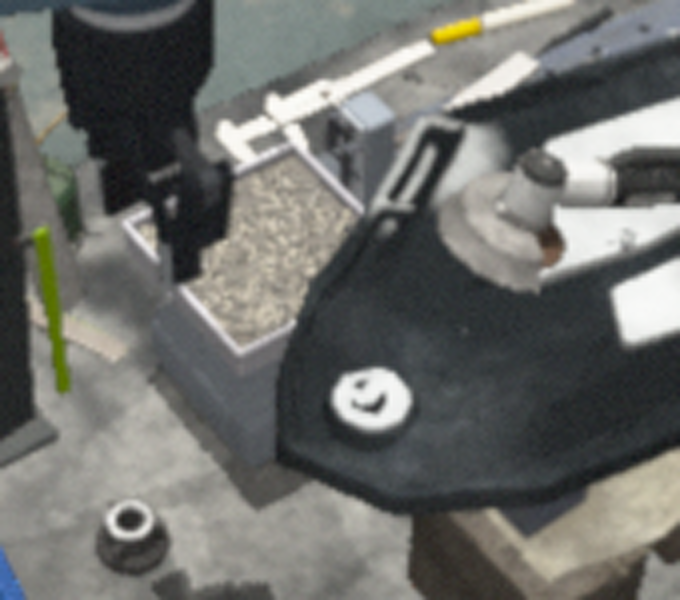

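The wrist view shows castings at (290,177) and (363,187), and the tray at (437,345). In the scene view the column has a dark window frame at about (345,150) of the crop. I'll measure the castings and the window.

```bash
python3 - <<'E'
from h import *
i=dict(np.load('pics/w1i.npz'));im=cv2.imread('pics/w1.png');d=np.load('pics/w1.npy');P=pts('wrist',d,i)
for (u,v) in [(290,177),(363,187)]:
    Q=P[v-28:v+29,u-28:u+29].reshape(-1,3)
    for lo,hi in [(5,12),(12,22),(22,27),(27,34)]:
        q=Q[(Q[:,2]>lo)&(Q[:,2]<hi)]; print(u,lo,hi,len(q),q.min(0),q.max(0),(q.min(0)+q.max(0))/2)
crop(im,240,400,140,230,5,'pics/w1c.png')
im=cv2.imread('pics/scene1.png');P=pts('scene',np.load('pics/scene1.npy'))
crop(im,322,352,168,208,14,'pics/sc3.png')
for v in range(170,206,2): print(v,[tuple(P[v,u].round().astype(int).tolist()) for u in (330,334,338,342)])
E
```

```text
290 5 12 415 [416.2 -71.    5. ] [463.7 -23.4  12. ] [440.  -47.2   8.5]
290 12 22 163 [405.4 -78.5  12. ] [461.3 -29.5  22. ] [433.3 -54.   17. ]
290 22 27 98 [419.8 -70.1  22. ] [460.8 -30.3  27. ] [440.3 -50.2  24.5]
290 27 34 330 [424.1 -61.9  27. ] [455.9 -31.1  32.2] [440.  -46.5  29.6]
363 5 12 429 [427.6  23.1   5.1] [476.   71.2  12. ] [451.8  47.1   8.5]
363 12 22 124 [431.1  30.3  12. ] [472.7  71.6  22. ] [451.9  51.   17. ]
363 22 27 109 [430.9  31.   22. ] [472.5  71.4  27. ] [451.7  51.2  24.5]
363 27 34 320 [436.3  31.9  27. ] [467.7  63.2  31.9] [452.   47.5  29.4]
170 [(813, 356, 12), (826, 352, 8), (839, 347, 6), (852, 342, 3)]
172 [(812, 354, 5), (821, 344, 8), (833, 338, 6), (720, 165, 192)]
174 [(803, 341, 10), (814, 333, 11), (704, 160, 196), (715, 157, 193)]
176 [(798, 333, 11), (706, 181, 172), (702, 156, 193), (712, 153, 191)]
178 [(153, -597, 1044), (694, 164, 184), (697, 150, 193), (705, 142, 196)]
180 [(795, 329, -3), (688, 156, 186), (695, 146, 190), (702, 139, 192)]
182 [(788, 318, 0), (696, 166, 167), (696, 148, 181), (700, 135, 190)]
184 [(780, 307, 4), (695, 165, 161), (687, 135, 189), (698, 132, 186)]
186 [(778, 303, 0), (695, 164, 154), (684, 131, 186), (699, 133, 177)]
188 [(750, 263, 37), (691, 158, 154), (694, 144, 163), (697, 130, 173)]
190 [(746, 256, 37), (758, 252, 34), (692, 141, 158), (700, 134, 161)]
192 [(674, 154, 150), (753, 245, 33), (690, 137, 156), (700, 133, 154)]
194 [(673, 151, 146), (693, 160, 127), (695, 144, 140), (701, 133, 145)]
196 [(670, 147, 143), (672, 131, 155), (695, 144, 132), (700, 133, 138)]
198 [(665, 139, 145), (675, 135, 143), (695, 144, 124), (701, 133, 130)]
200 [(661, 134, 143), (671, 128, 143), (677, 118, 149), (701, 132, 123)]
202 [(656, 126, 145), (666, 121, 144), (674, 114, 145), (650, 64, 202)]
204 [(652, 120, 145), (663, 116, 142), (672, 111, 141), (647, 59, 201)]
```

View pics/w1c.png

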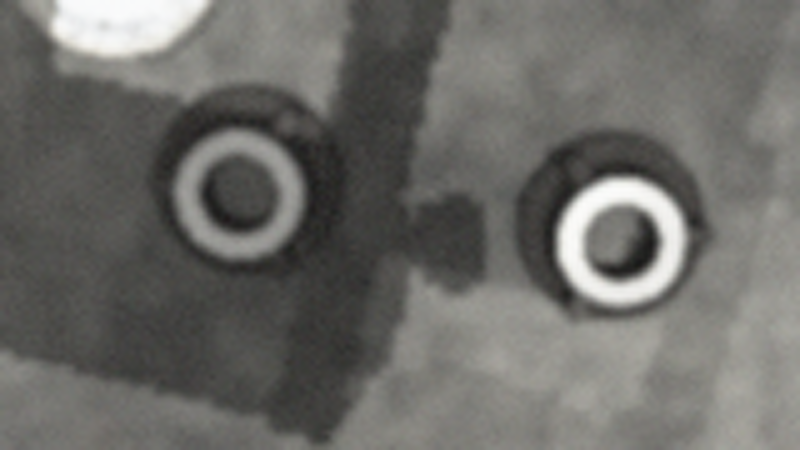

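View pics/sc3.png

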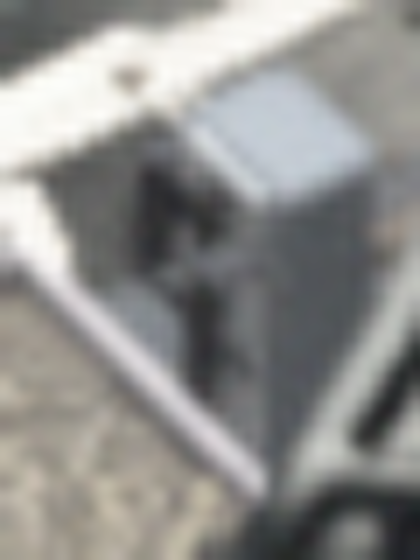

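```bash
python3 - <<'E'
from h import *
i=dict(np.load('pics/w1i.npz'));d=np.load('pics/w1.npy');P=pts('wrist',d,i)
for c in [(440,-46.8),(452,47.4)]:
    r=np.hypot(P[...,0]-c[0],P[...,1]-c[1])
    for a in range(8,30,2):
        z=P[...,2][(r>=a)&(r<a+2)]; print(a,len(z),np.percentile(z,[10,50,90]))
E
```

```text
8 1569 [382.7 395.6 413.8]
10 2607 [380.5 404.2 419.4]
12 3042 [377.5 394.8 418.7]
14 2856 [350.7 396.2 418.5]
16 2408 [356.  402.8 419. ]
18 2239 [353.3 404.7 419.7]
20 2010 [346.7 403.  419.7]
22 1790 [ 22.9 402.4 420.2]
24 1692 [346.  405.8 422.6]
26 2040 [338.9 400.9 422.7]
28 1808 [ -0.2 398.7 424.5]
8 2098 [364.7 398.6 419.4]
10 2081 [351.9 395.5 419.5]
12 1786 [381.6 399.5 420.3]
14 2238 [355.2 394.6 418.9]
16 1708 [347.4 392.4 417.2]
18 1242 [340.8 384.9 402.7]
20 1483 [ 23.9 367.2 408.5]
22 1028 [  8.3 399.8 414.2]
24 1018 [  5.1 405.7 417.5]
26 1184 [ -0.6 408.8 420.7]
28 1114 [ -0.9 411.9 423.8]
```

```bash
python3 - <<'E'
from h import *
i=dict(np.load('pics/w1i.npz'));d=np.load('pics/w1.npy');P=pts('wrist',d,i)
for c in [(440,-46.8),(452,47.4)]:
    r=np.hypot(P[...,0]-c[0],P[...,1]-c[1]); m=(P[...,2]<60)&(P[...,0]<c[0]+100)
    for a in range(8,30,2):
        z=P[...,2][(r>=a)&(r<a+2)&m]; print(a,len(z),np.percentile(z,[10,50,90]))
E
```

```text
8 52 [-1.8 -0.4 19.9]
10 140 [ 6.  28.5 30.1]
12 110 [28.4 29.5 30.5]
14 130 [27.5 29.3 30.3]
16 114 [12.2 19.4 25.1]
18 125 [ 9.4 11.  22.3]
20 153 [ 7.8  9.2 21.8]
22 188 [ 6.   7.8 20.8]
24 132 [-1.8 -0.3  6.3]
26 192 [-2.  -1.  -0.1]
28 211 [-2.1 -1.1  0. ]
8 54 [-1.8 -0.2 17.8]
10 146 [ 8.6 28.7 30.2]
12 105 [28.4 29.5 30.5]
14 128 [27.3 29.  30.3]
16 120 [12.  19.  25.1]
18 110 [ 9.3 10.9 22.8]
20 151 [ 8.1  9.4 22. ]
22 183 [ 6.8  8.2 20.4]
24 135 [-1.8  0.4  6.2]
26 183 [-2.3 -1.1  0.1]
28 204 [-2.2 -1.1  0.1]
```

```bash
python3 - <<'E'
from h import *
print(ctrl.finger_overhang)
Q=pts('side',np.load('pics/side0.npy')).reshape(-1,3);S=pts('scene',np.load('pics/scene0.npy')).reshape(-1,3)
for N in (Q,S):
  for x in range(200,660,50):
    q=N[(abs(N[:,0]-x)<8)&(abs(N[:,1])<130)&(N[:,2]>300)]
    if len(q): print(x,q.min(0),q.max(0))
P=np.vstack([Q,S]);m=(P[:,0]>340)&(P[:,0]<520)&(P[:,1]>90)&(P[:,1]<220)&(P[:,2]>30)&(P[:,2]<420)
q=P[m]
for z in range(30,400,50):
    k=q[(q[:,2]>=z)&(q[:,2]<z+50)]; print(z,len(k),np.percentile(k,2,0) if len(k) else '',np.percentile(k,98,0) if len(k) else '')
E
```

```text
8.0
200 [192.   59.8 597.5] [207.9 130.  705.1]
250 [242.1  60.  575.8] [257.9 127.8 683.1]
300 [292.   58.1 555. ] [308.  117.4 664.1]
350 [342.   47.6 534.3] [358.  109.5 645.4]
400 [392.   33.2 516.8] [408.  103.8 624.2]
450 [442.1  30.1 496. ] [458.   91.8 601.1]
500 [492.1  20.4 478.8] [507.9  82.4 578.6]
550 [542.  -36.5 468.5] [557.7  81.7 556. ]
600 [592.  -47.4 300.1] [607.9  72.1 539.1]
650 [642.  -56.5 301.5] [658.   72.  530.4]
200 [192.   25.1 602.7] [208.   97.3 707.6]
250 [242.   16.2 584.5] [258.   98.  686.2]
300 [292.    6.8 558. ] [308.   89.4 666.8]
350 [342.   -1.7 539.3] [358.   76.1 646. ]
400 [392.   -9.5 528.5] [408.   67.9 626.2]
450 [442.  -16.8 508. ] [458.   59.4 604.3]
500 [492.  -23.1 493.3] [508.   43.1 582.2]
550 [542.  -41.7 465.9] [558.   75.5 559. ]
600 [592.1 -53.  300.3] [607.9  66.8 542.9]
650 [642.  -68.5 305.2] [658.   55.6 533.2]
30 577 [408.  162.1  31.4] [477.7 190.4  78.8]
80 671 [418.9 162.4  81.2] [506.2 218.2 128.8]
130 630 [425.  162.6 131.1] [500.3 219.3 179.1]
180 578 [432.1 163.2 180.8] [493.3 219.6 229. ]
230 438 [438.6 160.7 231.3] [487.2 219.6 278.7]
280 447 [445.5 158.8 281.1] [480.2 219.5 328.9]
330 400 [448.2 150.6 331. ] [471.1 219.2 374.2]
380 1 [452.6 210.3 380.7] [452.6 210.3 380.7]
```

```bash
python3 -m creep '{"claw":[90,90,90,90,90,90,90,90,90,90],"xyz":[[4,24,0],[8,47,30],[8,47,65],[8,47,100],[8,47,135],[8,47,170],[8,47,205],[8,47,240],[8,47,265],[8,47,265]],"yaw":[0,0,0,0,0,0,0,0,0,0]}' 40
python3 - <<'E'
from h import *
i=ctrl.camera_info('wrist')
im,d=ctrl.camera("wrist"); cv2.imwrite("pics/w2.png",im)
P=pts('wrist',d,i)
k=(abs(P[...,0]-452)<30)&(abs(P[...,1]-47)<30)&(P[...,2]>27)&(P[...,2]<33)
q=P[k];print(len(q),q.min(0),q.max(0))
E
```

```text
time: 2.7
tcp_pos: [447.3, 47.6, 45.0]
eef_rot: [3.14, -0.011, 3.141]
contact_force: [-0.7, 0.4, -0.2]
opening: 0.645
1682 [436.2  31.5  27. ] [468.1  63.6  31.3]
```

View pics/w2.png

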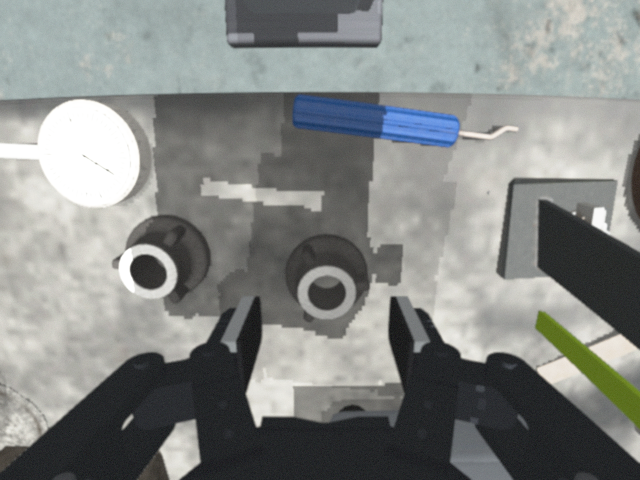

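```bash
python3 - <<'E'
from h import *
im,d=ctrl.camera("wrist"); i=ctrl.camera_info('wrist'); crop(im,100,400,200,330,2.6,'pics/w2c.png')
print(ctrl.get_state()['tcp_pos'],ctrl.get_state()['eef_rot'])
P=pts('wrist',d,i)
for c in [(440,-46.8),(452.1,47.5)]:
    A=np.degrees(np.arctan2(P[...,1]-c[1],P[...,0]-c[0]));r=np.hypot(P[...,0]-c[0],P[...,1]-c[1]);m=(P[...,2]<40)
    for a in range(-180,180,15):
        print(a,[int(np.median(P[...,2][m&(r>=q)&(r<q+2)&(A>=a)&(A<a+15)])) if (m&(r>=q)&(r<q+2)&(A>=a)&(A<a+15)).any() else None for q in (16,18,20,22,24)])
E
```

```text
[451.8  47.   50.2] [ 3.1 -0.   3.1]
-180 [12, 10, 7, 1, 1]
-165 [12, 10, 8, 0, 1]
-150 [12, 11, 9, 1, 1]
-135 [12, 11, 10, 5, 1]
-120 [12, 11, 10, 9, 1]
-105 [None, 24, 22, 12, 11]
-90 [31, 26, 25, 24, 24]
-75 [31, None, None, None, None]
-60 [31, None, None, None, None]
-45 [31, None, None, None, None]
-30 [31, 30, None, None, None]
-15 [31, 30, None, None, None]
0 [31, 31, 25, 24, None]
15 [31, 25, 24, 24, 23]
30 [31, 23, 14, 11, 10]
45 [30, 18, 11, 11, 9]
60 [25, 13, 11, 10, 6]
75 [21, 12, 11, 10, 4]
90 [16, 12, 10, 8, 1]
105 [13, 11, 10, 6, 1]
120 [14, 12, 10, 4, 1]
135 [25, 25, 17, 3, 1]
150 [12, 11, 7, 1, 1]
165 [12, 10, 7, 1, 1]
-180 [12, 10, 8, 1, 1]
-165 [12, 12, 9, 2, 1]
-150 [25, 25, 18, 1, 1]
-135 [13, 11, 10, 4, 1]
-120 [14, 11, 10, 8, 1]
-105 [16, 12, 11, 10, 1]
-90 [27, 13, 11, 10, 8]
-75 [30, 13, 12, 10, 9]
-60 [31, None, 12, 11, 10]
-45 [31, 29, 25, 23, 22]
-30 [31, None, 25, 25, 25]
-15 [31, 31, None, None, None]
0 [31, 31, None, None, None]
15 [31, 31, None, None, None]
30 [31, None, None, None, 10]
45 [31, None, 11, 11, 9]
60 [30, None, None, 11, 10]
75 [25, 25, 25, 24, 1]
90 [17, 14, 12, 10, 1]
105 [13, 11, 10, 6, 1]
120 [12, 11, 10, 1, 1]
135 [12, 10, 9, 1, 0]
150 [12, 10, 8, 1, 1]
165 [11, 10, 7, 0, 1]
```

View pics/w2c.png

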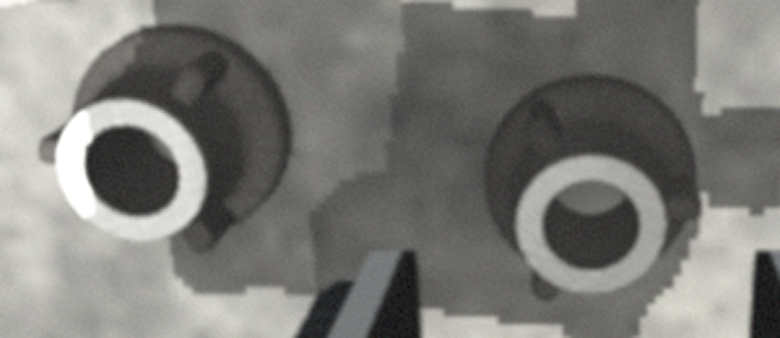

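```bash
python3 - <<'E'
from h import *
im,d=ctrl.camera("wrist"); i=ctrl.camera_info('wrist');P=pts('wrist',d,i);s=ctrl.get_state();print(s['tcp_pos'])
m=(abs(P[...,0]-452)<25)&(abs(P[...,1]-47)<60)&(P[...,2]>33)&(P[...,2]<75)
q=P[m];print(len(q));
for z in range(34,75,4):
    k=q[(q[:,2]>=z)&(q[:,2]<z+4)]
    if len(k): print(z,len(k),k.min(0),k.max(0), sorted(set(k[:,1].round(-1))))
E
```

```text
[453.2  46.9  51.6]
171
70 104 [442.8  18.5  70.1] [462.7  74.   74. ] [np.float64(20.0), np.float64(70.0)]
74 67 [441.7  12.5  74. ] [460.8  80.3  75. ] [np.float64(10.0), np.float64(20.0), np.float64(70.0), np.float64(80.0)]
```

```bash
python3 -m creep '{"claw":[90,90,90,90,90,90,90,90,90,90],"xyz":[[0,4,0],[0,4,6],[0,4,12],[0,4,18],[0,4,22],[0,4,25],[0,4,28],[0,4,29],[0,4,29],[0,4,29]],"yaw":[0,0,0,0,0,0,0,0,0,0]}' 40
```

```text
time: 3.68
tcp_pos: [452.1, 51.0, 21.2]
eef_rot: [-3.142, 0.0, 3.142]
contact_force: [0.9, -0.7, 0.2]
opening: 0.645
```

```bash
python3 - <<'E'
from h import *
i=ctrl.camera_info('wrist');im,d=ctrl.camera("wrist"); cv2.imwrite("pics/w3.png",im);P=pts('wrist',d,i)
for v in range(290,330,4): print(v,[tuple(P[v,u].round().astype(int).tolist()) for u in (236,240,244,248,252,256)])
im,d=ctrl.camera("side"); crop(im,300,440,160,290,5,'pics/s3.png')
E
```

```text
290 [(459, 1, 0), (459, 4, -1), (459, 6, -1), (459, 8, -1), (459, 10, -1), (459, 12, -1)]
294 [(461, 1, 0), (461, 3, -1), (462, 5, -2), (462, 8, -1), (462, 10, -1), (462, 12, -1)]
298 [(464, 1, -2), (464, 3, 0), (441, 17, 46), (441, 19, 46), (440, 21, 47), (441, 22, 46)]
302 [(466, 1, -1), (440, 16, 50), (441, 18, 49), (440, 20, 51), (441, 21, 50), (440, 23, 51)]
306 [(468, 1, 1), (441, 17, 53), (441, 19, 53), (440, 20, 54), (440, 22, 54), (442, 23, 50)]
310 [(440, 16, 57), (441, 18, 56), (440, 19, 57), (441, 21, 56), (441, 22, 57), (444, 23, 50)]
314 [(441, 17, 59), (440, 19, 61), (440, 20, 61), (440, 22, 60), (441, 23, 58), (446, 23, 51)]
318 [(441, 18, 62), (440, 19, 64), (440, 21, 64), (441, 22, 63), (443, 23, 59), (446, 23, 52)]
322 [(440, 18, 66), (441, 20, 65), (441, 21, 65), (440, 23, 66), (444, 23, 60), (448, 23, 52)]
326 [(441, 19, 68), (440, 21, 69), (441, 22, 68), (441, 23, 67), (446, 23, 60), (449, 23, 54)]
```

View pics/w3.png

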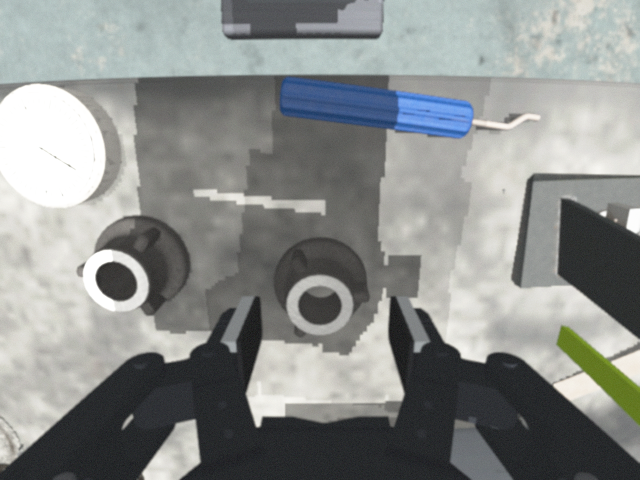

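View pics/s3.png

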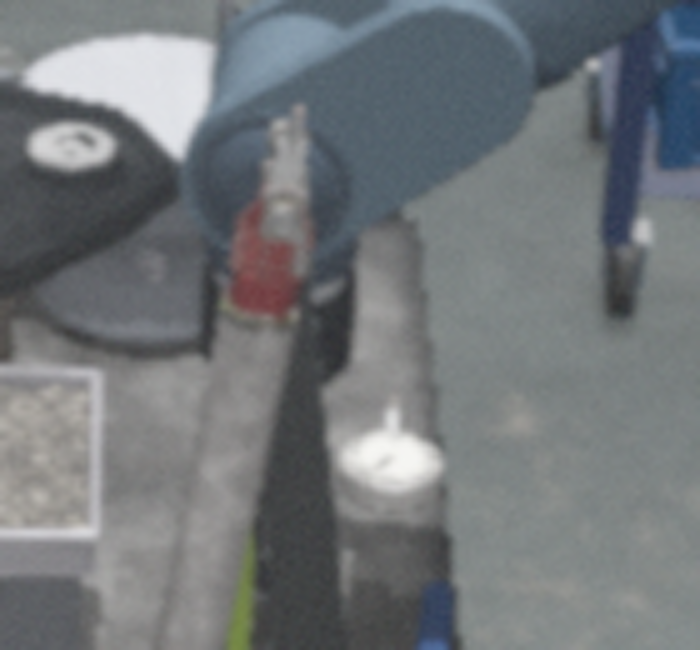

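```bash
python3 - <<'E'
from h import *
i=ctrl.camera_info('wrist');im,d=ctrl.camera("wrist");P=pts('wrist',d,i);print(i['position'],i['attitude'],ctrl.get_state()['tcp_pos'])
for z in (5,13,21,30,46): print(z,proj('wrist',[[441,20,z],[452,24,z],[441,80,z]],i).round(0).tolist())
print(d[296:304,248], P[305,350], P[290,330])
crop(im,210,430,280,420,3.5,'pics/w3c.png')
E
```

```text
[374.8  50.3 179.4] [ 2.8 -0.   1.6] [452.2  51.   21.4]
5 [[267.0, 263.0], [275.0, 282.0], [382.0, 262.0]]
13 [[264.0, 268.0], [273.0, 289.0], [385.0, 268.0]]
21 [[261.0, 275.0], [271.0, 295.0], [387.0, 274.0]]
30 [[258.0, 282.0], [268.0, 304.0], [390.0, 282.0]]
46 [[251.0, 298.0], [262.0, 322.0], [397.0, 298.0]]
[148.3 148.  147.1 144.7 144.4 143.7 143.  142.8] [452.7  61.9  29.5] [459.3  53.1  -0.9]
```

View pics/w3c.png

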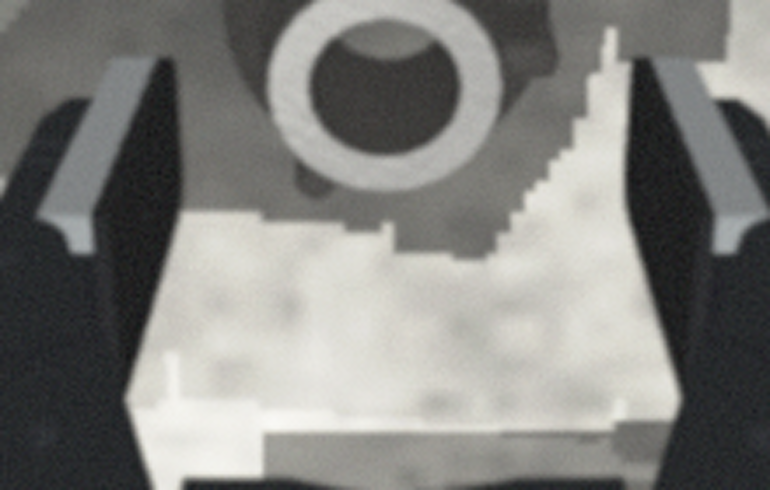

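```bash
python3 -m creep '{"claw":[180,180,180,180,180,180,180,180,180,180],"xyz":[[0,0,0],[0,0,0],[0,0,0],[0,0,0],[0,0,0],[0,0,0],[0,0,0],[0,0,0],[0,0,0],[0,0,0]],"yaw":[0,0,0,0,0,0,0,0,0,0]}' 40
python3 - <<'E'
from h import *
i=ctrl.camera_info('wrist');im,d=ctrl.camera("wrist"); cv2.imwrite("pics/w4.png",im);P=pts('wrist',d,i)
for v in range(274,310,4): print(v,[tuple(P[v,u].round().astype(int).tolist()) for u in (266,272,276,280,284,288,292)])
E
```

```text
time: 4.67
tcp_pos: [452.0, 51.0, 21.2]
eef_rot: [-3.142, -0.0, 3.142]
contact_force: [-0.3, -0.3, 0.4]
opening: 0.292
274 [(450, 18, -1), (450, 22, -1), (446, 25, 7), (445, 27, 10), (445, 30, 10), (444, 32, 12), (442, 34, 18)]
278 [(452, 18, -1), (452, 22, -1), (448, 25, 8), (448, 27, 9), (447, 30, 11), (445, 32, 14), (442, 35, 22)]
282 [(454, 18, -1), (454, 21, -1), (450, 25, 8), (450, 27, 9), (449, 30, 12), (445, 32, 19), (442, 35, 27)]
286 [(456, 18, 0), (456, 21, -1), (453, 25, 8), (452, 27, 10), (451, 29, 11), (445, 33, 24), (443, 35, 28)]
290 [(459, 18, -1), (459, 21, -2), (455, 25, 8), (454, 27, 10), (453, 29, 11), (445, 33, 28), (445, 35, 28)]
294 [(461, 18, 0), (462, 21, -2), (457, 25, 8), (440, 32, 43), (440, 33, 43), (441, 35, 43), (441, 37, 42)]
298 [(464, 18, -1), (464, 21, -1), (464, 23, -1), (441, 32, 46), (440, 34, 46), (440, 35, 47), (440, 37, 47)]
302 [(466, 18, -1), (467, 21, -1), (466, 23, -1), (441, 32, 50), (441, 34, 49), (440, 36, 51), (440, 37, 50)]
306 [(444, 26, 47), (445, 28, 45), (441, 31, 53), (441, 33, 53), (440, 34, 53), (440, 36, 54), (440, 38, 54)]
```

View pics/w4.png

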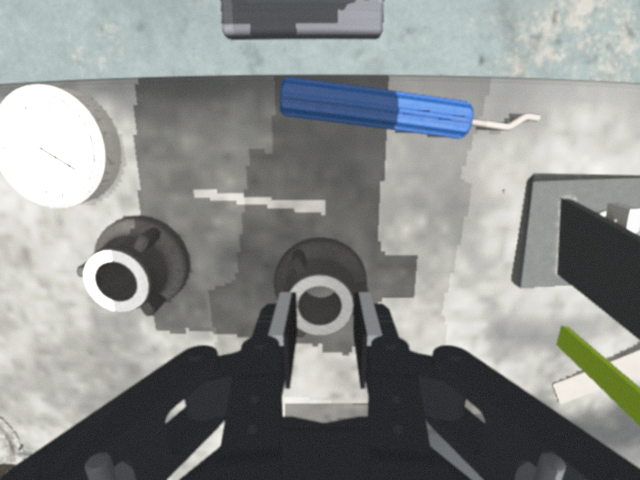

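The fingers closed to 25 mm without touching. The picture shows the tips near z 43 with the TCP at 21, so they sit about 22–25 mm behind the stated TCP, not 8 mm ahead of it. I'll trust the picture, reopen and go lower in steps, watching the force.

```bash
python3 -m creep '{"claw":[90,90,90,90,90,90,90,90,90,90],"xyz":[[0,0,0],[0,0,0],[0,0,0],[0,0,0],[0,0,0],[0,0,5],[0,0,10],[0,0,15],[0,0,20],[0,0,22]],"yaw":[0,0,0,0,0,0,0,0,0,0]}' 40
python3 - <<'E'
from h import *
i=ctrl.camera_info('wrist');im,d=ctrl.camera("wrist"); cv2.imwrite("pics/w5.png",im);P=pts('wrist',d,i)
for v in range(290,310,4): print(v,[tuple(P[v,u].round().astype(int).tolist()) for u in (240,244,248,252,256)])
print(ctrl.get_state())
E
```

```text
time: 5.55
tcp_pos: [451.2, 51.1, -2.0]
eef_rot: [3.141, -0.002, 3.142]
contact_force: [-0.7, -0.5, 0.2]
opening: 0.642
290 [(447, 10, -1), (447, 12, 0), (447, 13, -1), (447, 16, 0), (448, 17, -1)]
294 [(449, 10, 0), (450, 11, -1), (450, 13, -1), (449, 15, -1), (450, 17, -1)]
298 [(452, 9, -2), (440, 17, 22), (440, 19, 22), (440, 21, 23), (439, 22, 24)]
302 [(440, 16, 26), (439, 18, 27), (440, 20, 27), (440, 21, 26), (439, 23, 27)]
306 [(440, 17, 30), (440, 19, 30), (440, 20, 29), (440, 22, 30), (441, 23, 28)]
{'time': 5.6, 'q': array([-0.1,  0.1,  2.2, -0. ,  0.9, -1.7]), 'qvel': array([-0., -0., -0.,  0.,  0., -0.]), 'joint_torque': array([  0.1, -29.3, -24.1,   0. ,  -0.1,  -0. ]), 'tcp_pos': array([451.1,  51.1,  -2. ]), 'eef_rot': array([ 3.1, -0. ,  3.1]), 'contact_force': array([-0.9, -0.1, -0.1]), 'ft_torque': array([0., 0., 0.]), 'opening': 0.6514879598644313}
```

View pics/w5.png

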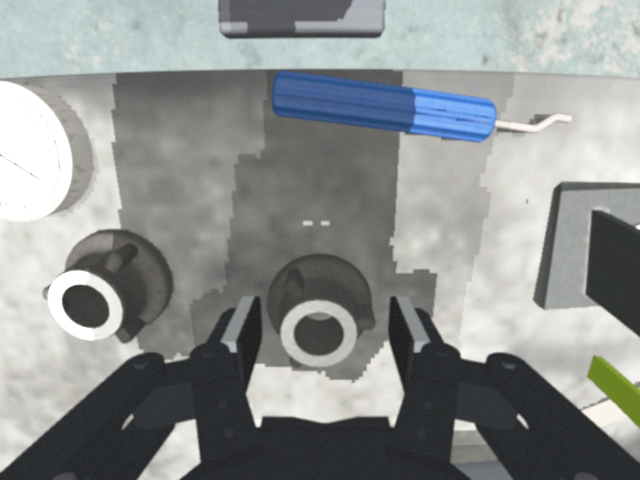

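```bash
python3 -m creep '{"claw":[90,90,200,200,200,200,200,200,200,200],"xyz":[[0,0,4],[0,0,8],[0,0,8],[0,0,8],[0,0,8],[0,0,8],[0,0,8],[0,0,8],[0,0,8],[0,0,8]],"yaw":[0,0,0,0,0,0,0,0,0,0]}' 60
```

```text
time: 6.43
tcp_pos: [452.0, 50.4, -8.4]
eef_rot: [-3.14, -0.001, -3.141]
contact_force: [-3.3, -3.8, 5.7]
opening: 0.474
```

```bash
python3 -m creep '{"claw":[200,200,200,200,200,200,200,200,200,200],"xyz":[[0,0,-15],[0,0,-45],[0,0,-80],[0,0,-120],[0,0,-155],[-10,0,-190],[-35,0,-215],[-70,10,-230],[-105,30,-230],[-130,50,-230]],"yaw":[0,0,0,0,0,0,0,0,0,0]}' 60
python3 - <<'E'
from h import *
i=ctrl.camera_info('wrist');im,d=ctrl.camera("wrist"); cv2.imwrite("pics/w6.png",im);np.save('pics/w6.npy',d);np.savez('pics/w6i.npz',**i)
P=pts('wrist',d,i);print(i['position'])
m=(P[...,2]>144)&(P[...,2]<151)&(P[...,0]>500)&(P[...,0]<700)&(P[...,1]>30)&(P[...,1]<210)
q=P[m];print(len(q),np.percentile(q,[1,99],axis=0))
m=(P[...,2]>137)&(P[...,2]<143)&(P[...,0]>500)&(P[...,0]<700)&(P[...,1]>30)&(P[...,1]<210)
q=P[m];print(len(q),np.percentile(q,[1,99],axis=0))
E
```

```text
time: 7.27
tcp_pos: [584.7, 101.4, 222.2]
eef_rot: [3.141, 0.003, 3.14]
contact_force: [-0.3, 0.6, -2.3]
opening: 0.471
[506.9 100.8 380. ]
3763 [[501.8  44.3 144.3]
 [690.  200.7 150.6]]
20645 [[539.6  48.1 137.9]
 [665.5 182.4 142.5]]
```

View pics/w6.png

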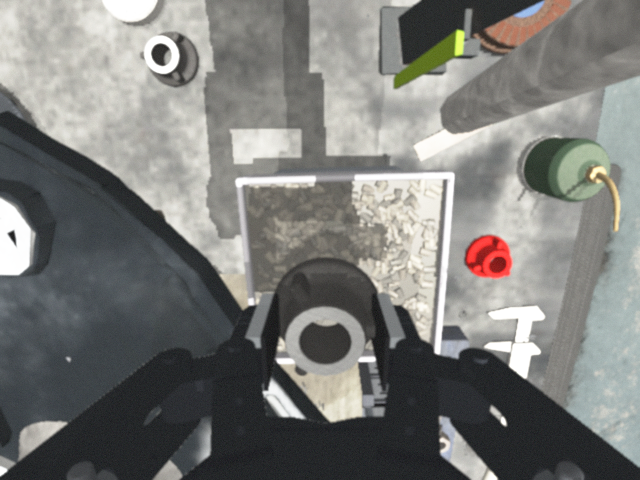

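```bash
python3 - <<'E'
from h import *
i=dict(np.load('pics/w6i.npz'));d=np.load('pics/w6.npy');P=pts('wrist',d,i);im=cv2.imread('pics/w6.png')
for v in (200,230,260): # find rim columns
    for rng in [(232,262),(430,462)]:
        print(v,[(u,*P[v,u].round().astype(int).tolist()) for u in range(*rng,3)])
for u in (280,340,410): print(u,[(v,*P[v,u].round().astype(int).tolist()) for v in range(168,192,3)])
print([(v,*P[v,425].round().astype(int).tolist()) for v in range(340,372,3)])
E
```

```text
200 [(232, 580, 1, 0), (235, 580, 4, -1), (238, 552, 44, 149), (241, 551, 46, 150), (244, 507, 101, 380), (247, 553, 48, 141), (250, 553, 50, 139), (253, 554, 52, 139), (256, 553, 54, 140), (259, 553, 56, 140)]
200 [(430, 554, 173, 139), (433, 554, 175, 139), (436, 554, 177, 139), (439, 554, 179, 139), (442, 554, 181, 138), (445, 552, 180, 148), (448, 552, 182, 148), (451, 552, 184, 149), (454, 581, 241, -2), (457, 581, 244, -1), (460, 581, 247, -1)]
230 [(232, 614, -2, 0), (235, 614, 1, -1), (238, 614, 5, 0), (241, 572, 44, 148), (244, 572, 47, 149), (247, 574, 47, 142), (250, 574, 49, 140), (253, 575, 50, 138), (256, 575, 53, 140), (259, 575, 55, 139)]
230 [(430, 574, 174, 141), (433, 575, 176, 140), (436, 575, 178, 140), (439, 575, 180, 140), (442, 574, 182, 141), (445, 572, 181, 149), (448, 572, 184, 148), (451, 614, 240, 0), (454, 615, 244, -2), (457, 615, 247, -1), (460, 614, 250, 1)]
260 [(232, 649, -5, -1), (235, 650, -2, -2), (238, 649, 2, -1), (241, 649, 6, -1), (244, 594, 45, 147), (247, 593, 47, 149), (250, 595, 48, 143), (253, 597, 49, 139), (256, 597, 51, 139), (259, 59
[... 326 characters left out ...]
537, 72, 148), (180, 539, 72, 150), (183, 542, 71, 139), (186, 544, 71, 140), (189, 546, 71, 139)]
340 [(168, 543, 115, 33), (171, 536, 111, 125), (174, 535, 111, 148), (177, 537, 110, 150), (180, 539, 111, 149), (183, 542, 111, 139), (186, 544, 111, 138), (189, 546, 111, 141)]
410 [(168, 547, 190, 1), (171, 535, 159, 132), (174, 535, 155, 149), (177, 537, 155, 150), (180, 540, 158, 140), (183, 542, 158, 140), (186, 544, 158, 140), (189, 546, 158, 142)]
[(340, 663, 178, 140), (343, 572, 133, 282), (346, 572, 132, 284), (349, 572, 132, 285), (352, 572, 131, 286), (355, 572, 131, 288), (358, 572, 130, 290), (361, 573, 130, 290), (364, 572, 130, 293), (367, 572, 129, 294), (370, 572, 129, 295)]
```

```bash
python3 -m creep '{"claw":[200,200,200,200,200,200,200,200,200,200],"xyz":[[-20,15,0],[-40,30,0],[-50,38,0],[-50,38,20],[-50,38,45],[-50,38,65],[-50,38,78],[-50,38,85],[-50,38,90],[-50,38,93]],"yaw":[0,0,0,0,0,0,0,0,0,0]}' 60
python3 -m creep '{"claw":[200,200,80,80,80,80,80,80,80,80],"xyz":[[0,0,1],[0,0,1],[0,0,1],[0,0,1],[0,0,1],[0,0,1],[0,0,1],[0,0,-20],[0,0,-45],[0,0,-75]],"yaw":[0,0,0,0,0,0,0,0,0,0]}' 60
python3 - <<'E'
from h import *
i=ctrl.camera_info('wrist');im,d=ctrl.camera("wrist"); cv2.imwrite("pics/w7.png",im);np.save('pics/w7.npy',d);np.savez('pics/w7i.npz',**i)
E
```

```text
time: 8.15
tcp_pos: [632.2, 139.0, 128.3]
eef_rot: [3.142, 0.0, 3.142]
contact_force: [-0.6, -0.1, -1.8]
opening: 0.474
time: 8.98
tcp_pos: [630.8, 138.9, 202.3]
eef_rot: [-3.141, -0.004, 3.142]
contact_force: [0.4, -0.4, 0.1]
opening: 0.684
```

View pics/w7.png

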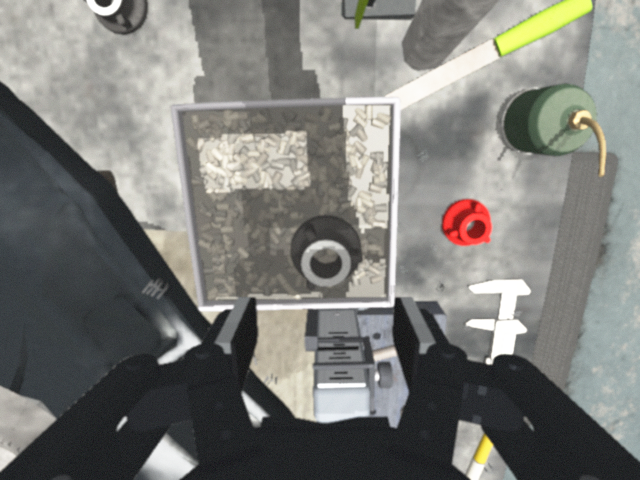

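```bash
python3 - <<'E'
from h import *
i=dict(np.load('pics/w7i.npz'));im=cv2.imread('pics/w7.png');d=np.load('pics/w7.npy');P=pts('wrist',d,i)
crop(im,290,410,295,425,4.6,'pics/w7c.png')
for v in range(300,420,3): print(v,[tuple(P[v,u].round().astype(int).tolist()) for u in (322,330,340,350,360)])
E
```

```text
300 [(673, 136, 122), (672, 142, 123), (672, 149, 124), (672, 156, 124), (672, 164, 124)]
303 [(672, 136, 128), (672, 142, 129), (672, 149, 128), (672, 156, 129), (671, 163, 130)]
306 [(673, 136, 131), (674, 142, 129), (673, 149, 130), (674, 156, 130), (673, 163, 131)]
309 [(695, 136, 93), (695, 142, 94), (695, 151, 94), (695, 159, 94), (715, 171, 57)]
312 [(693, 136, 102), (693, 142, 103), (692, 150, 105), (692, 158, 105), (734, 175, 26)]
315 [(692, 136, 109), (693, 142, 108), (693, 150, 107), (693, 158, 108), (735, 174, 32)]
318 [(693, 136, 112), (693, 142, 113), (693, 150, 113), (693, 158, 113), (738, 174, 32)]
321 [(693, 136, 116), (693, 142, 117), (693, 150, 116), (693, 157, 117), (742, 174, 32)]
324 [(694, 136, 120), (693, 142, 121), (693, 150, 122), (692, 157, 122), (745, 174, 33)]
327 [(693, 136, 125), (693, 142, 125), (693, 149, 126), (693, 157, 126), (749, 175, 31)]
330 [(693, 136, 130), (693, 142, 130), (694, 149, 129), (693, 157, 130), (752, 175, 31)]
333 [(693, 136, 134), (693, 142, 135), (692, 149, 136), (693, 156, 134), (699, 164, 125)]
336 [(694, 136, 137), (693, 142,
[... 1787 characters left out ...]
), (700, 141, 191), (701, 147, 190), (700, 153, 191), (700, 158, 191)]
399 [(702, 136, 191), (702, 141, 191), (702, 147, 192), (702, 153, 192), (701, 158, 192)]
402 [(704, 136, 191), (705, 141, 191), (703, 147, 192), (704, 153, 191), (705, 159, 191)]
405 [(707, 136, 191), (706, 141, 192), (706, 147, 191), (706, 153, 191), (706, 159, 192)]
408 [(709, 136, 191), (709, 141, 191), (709, 147, 190), (708, 153, 192), (709, 159, 191)]
411 [(710, 136, 192), (711, 141, 191), (711, 147, 191), (711, 153, 191), (711, 159, 191)]
414 [(713, 136, 191), (714, 141, 190), (714, 147, 190), (713, 153, 191), (713, 159, 191)]
417 [(715, 136, 191), (715, 141, 191), (715, 147, 192), (715, 153, 192), (622, 147, 290)]
```

View pics/w7c.png

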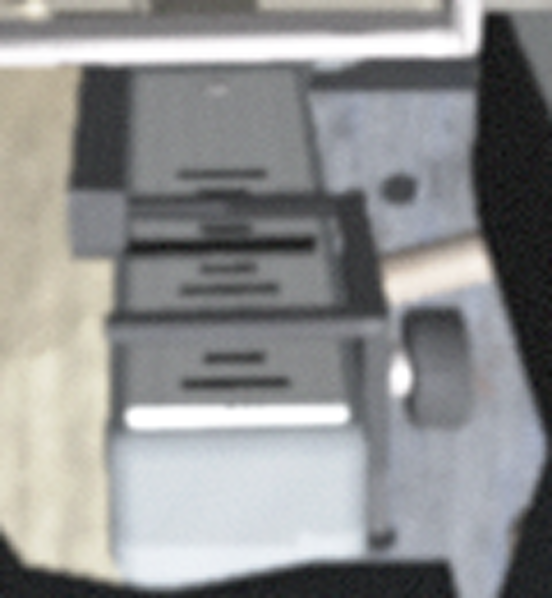

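The pointer reads about z 166. The window's lower bar tops out near z 150 and the upper bar starts near z 174, so mid-window is about 162 (target about 0.023). One casting is therefore enough, since two would reach about 0.039. I'll re-check after settling while the arm rises clear.

```bash
python3 -m creep '{"claw":[80,80,80,80,80,80,80,80,80,80],"xyz":[[10,0,0],[25,0,0],[40,0,0],[50,0,0],[50,0,0],[50,0,0],[50,0,0],[50,0,0],[50,0,0],[50,0,0]],"yaw":[0,0,0,0,0,0,0,0,0,0]}' 60
python3 - <<'E'
from h import *
i=ctrl.camera_info('wrist');im,d=ctrl.camera("wrist"); cv2.imwrite("pics/w8.png",im);P=pts('wrist',d,i)
crop(im,290,410,320,460,4.2,'pics/w8c.png')
z=None
for v in range(340,430,2): print(v,[tuple(P[v,u].round(1).tolist()) for u in (338,350)])
m=(abs(P[...,0]-632)<14)&(abs(P[...,1]-136)<20)
print(np.percentile(P[m][:,2],[50,80,95]))
m=(P[...,0]>550)&(P[...,0]<590)&(P[...,1]>80)&(P[...,1]<150)
print('bed',np.median(P[m][:,2]))
E
```

```text
time: 9.87
tcp_pos: [582.4, 138.9, 203.1]
eef_rot: [3.142, -0.0, 3.141]
contact_force: [-0.4, 0.5, -0.9]
opening: 0.69
340 [(641.0, 147.1, 150.0), (660.3, 157.6, 120.1)]
342 [(643.0, 147.1, 149.4), (663.0, 157.7, 118.8)]
344 [(644.1, 147.1, 150.2), (664.6, 157.8, 119.1)]
346 [(644.8, 147.1, 151.5), (666.1, 157.8, 119.6)]
348 [(668.0, 148.4, 119.4), (668.3, 157.9, 119.0)]
350 [(669.5, 148.4, 119.9), (669.1, 157.8, 120.5)]
352 [(671.4, 148.5, 119.9), (671.2, 157.8, 120.1)]
354 [(672.0, 148.4, 121.6), (672.3, 157.8, 121.2)]
356 [(672.3, 148.3, 123.9), (671.0, 157.5, 125.7)]
358 [(671.4, 148.2, 127.7), (671.0, 157.3, 128.3)]
360 [(671.5, 148.1, 130.0), (672.0, 157.3, 129.4)]
362 [(673.9, 148.2, 129.2), (673.8, 157.3, 129.4)]
364 [(691.3, 149.1, 108.0), (692.6, 159.2, 106.3)]
366 [(692.7, 149.1, 108.8), (692.3, 159.0, 109.4)]
368 [(692.5, 149.0, 111.7), (692.3, 158.8, 112.0)]
370 [(691.9, 148.8, 115.1), (691.7, 158.6, 115.5)]
372 [(691.9, 148.8, 117.7), (692.9, 158.6, 116.5)]
374 [(693.6, 148.8, 118.0), (693.1, 158.4, 118.6)]
376 [(693.0, 148.6, 121.2), (692.2, 158.2, 122.3)]
378 [(693.5,
[... 655 characters left out ...]
[(692.5, 147.5, 153.0), (693.2, 156.2, 152.2)]
406 [(684.3, 147.1, 164.0), (683.3, 155.2, 165.1)]
408 [(684.8, 147.0, 165.3), (684.1, 155.1, 166.2)]
410 [(691.7, 147.3, 159.8), (693.7, 155.9, 157.5)]
412 [(693.0, 147.3, 160.3), (692.2, 155.6, 161.1)]
414 [(692.0, 147.2, 163.1), (692.6, 155.5, 162.5)]
416 [(692.3, 147.1, 164.7), (693.5, 155.5, 163.4)]
418 [(693.3, 147.1, 165.5), (571.8, 144.3, 291.8)]
420 [(571.3, 141.4, 292.9), (571.2, 144.2, 293.0)]
422 [(571.6, 141.4, 293.3), (571.9, 144.3, 292.9)]
424 [(571.8, 141.3, 293.6), (572.1, 144.2, 293.4)]
426 [(570.8, 141.3, 295.3), (571.1, 144.1, 295.0)]
428 [(570.7, 141.3, 296.0), (570.8, 144.0, 295.9)]
[144.7 150.  150.8]
bed 292.2456239935513
```

View pics/w8c.png

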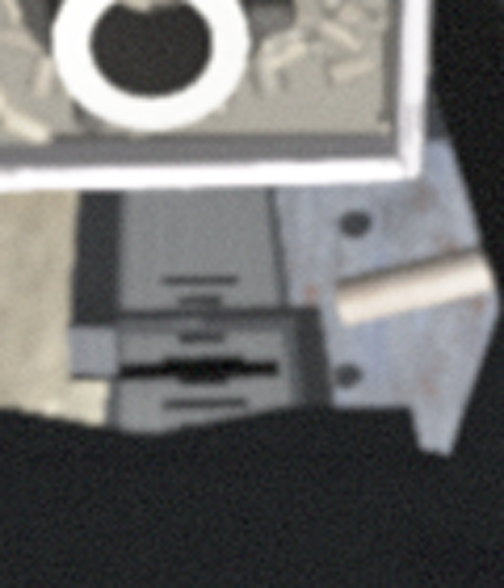

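View pics/w8.png

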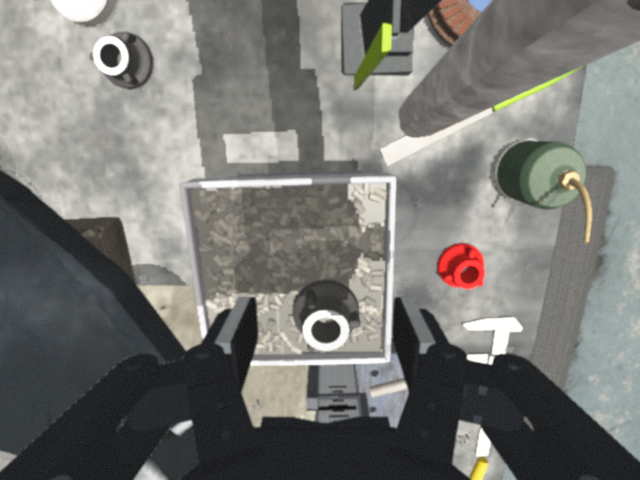

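Settled: the pointer is at z 165.5 between window bars at 150 and 174, and the bed has sunk about 20 mm, so one casting meets it. Now to the lid.

```bash
python3 -m creep '{"claw":[80,80,80,80,80,80,80,80,80,80],"xyz":[[0,0,-40],[0,0,-80],[10,-20,-115],[30,-55,-130],[50,-90,-130],[70,-125,-130],[80,-160,-130],[90,-195,-130],[100,-230,-130],[108,-260,-130]],"yaw":[0,0,7,14,21,28,35,42,49,56]}' 60
python3 -m creep '{"claw":[80,80,80,80,80,80,80,80,80,80],"xyz":[[0,0,0],[0,0,0],[0,0,0],[0,0,0],[0,0,0],[0,0,0],[0,0,0],[0,0,0],[0,0,0],[0,0,0]],"yaw":[7,14,21,28,34,34,34,34,34,34]}' 60
python3 - <<'E'
from h import *
print(ctrl.get_state()['q'])
i=ctrl.camera_info('wrist');im,d=ctrl.camera("wrist"); cv2.imwrite("pics/w9.png",im);np.save('pics/w9.npy',d);np.savez('pics/w9i.npz',**i);print(i['position'])
E
```

```text
time: 10.75
tcp_pos: [473.1, -123.0, 333.5]
eef_rot: [3.141, 0.001, 2.157]
contact_force: [0.5, 0.1, -0.3]
opening: 0.682
time: 11.58
tcp_pos: [474.0, -121.0, 333.2]
eef_rot: [3.142, 0.0, 1.572]
contact_force: [-0.5, -0.6, 0.3]
opening: 0.687
[-0.5 -0.2  1.8  0.   1.5 -0.5]
[473.6 -44.7 491.2]
```

View pics/w9.png

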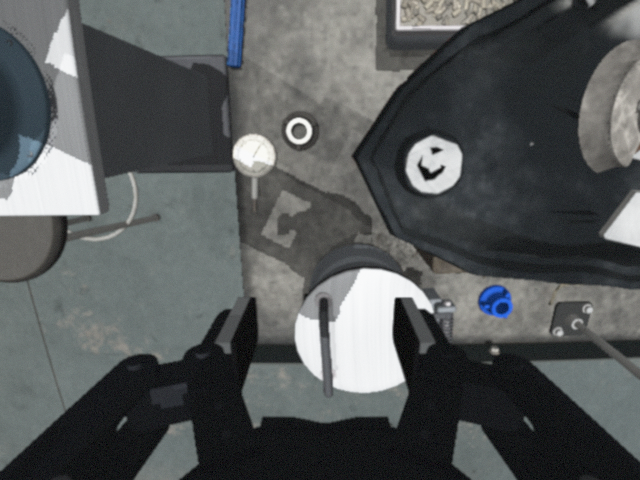

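```bash
python3 - <<'E'
from h import *
i=dict(np.load('pics/w9i.npz'));d=np.load('pics/w9.npy');P=pts('wrist',d,i)
m=(P[...,2]>172)&(P[...,2]<192)&(P[...,0]>440)&(P[...,0]<520)&(P[...,1]<-190)&(P[...,1]>-350)
q=P[m];print(len(q),q.min(0),q.max(0))
for y in range(-330,-200,10):
    k=q[(q[:,1]>=y)&(q[:,1]<y+10)]
    if len(k): print(y,len(k),k[:,0].min(),k[:,0].max(),np.median(k,axis=0))
v,x,_=None,None,None
l=np.polyfit(q[:,1],q[:,0],1);print(l,np.degrees(np.arctan(l[0])))
m=(P[...,2]>135)&(P[...,2]<146)&(P[...,0]>400)&(P[...,0]<660)&(P[...,1]<-150)
q=P[m];print('lid',np.percentile(q,[.5,50,99.5],axis=0))
for u,vv in [(445,300),(440,320),(450,318),(440,295)]: print(u,vv,P[vv,u])
E
```

```text
826 [ 466.3 -316.9  172.2] [ 480.8 -216.7  186. ]
-320 15 472.2301027143417 480.8149206130914 [ 476.5 -311.5  182.3]
-310 78 471.1731459560685 480.6818791272922 [ 476.4 -304.6  183.2]
-300 73 470.15872232442496 479.5643274829053 [ 475.4 -295.2  183.1]
-290 82 470.1854930561142 479.518014523974 [ 475.3 -284.7  183. ]
-280 78 469.1769941958727 478.41521089336123 [ 474.3 -274.6  183.1]
-270 79 469.218498510555 478.3799724839759 [ 474.3 -264.9  183.3]
-260 83 468.2360050551758 477.31443827583496 [ 472.3 -255.1  183.4]
-250 89 467.30958372180015 477.29203671041495 [ 472.3 -245.   183.2]
-240 89 467.358656415595 476.2666592349944 [ 472.3 -234.9  183.1]
-230 134 466.30098284779405 476.2680246358186 [ 471.3 -224.8  179.3]
-220 26 467.31306495841466 475.260512437956 [ 471.3 -218.6  174.2]
[ -0.1 458. ] -3.3969912088249576
lid [[ 441.1 -343.3  135.3]
 [ 511.8 -252.8  140.5]
 [ 614.9 -188.6  143.8]]
445 300 [ 607.2 -226.4  131.1]
440 320 [ 602.7 -249.3  135.2]
450 318 [ 667.3 -323.8   -0.3]
440 295 [ 647.6 -284.5   -0.8]
```

```bash
python3 -m creep '{"claw":[80,80,80,80,80,80,80,80,80,80],"xyz":[[-30,0,0],[-65,0,10],[-100,0,30],[-130,0,55],[-146,0,80],[-146,0,100],[-146,0,113],[-146,0,113],[-146,0,113],[-146,0,113]],"yaw":[-3.4,-3.4,-3.4,-3.4,-3.4,-3.4,-3.4,-3.4,-3.4,-3.4]}' 60
python3 - <<'E'
from h import *
i=ctrl.camera_info('wrist');im,d=ctrl.camera("wrist"); cv2.imwrite("pics/w10.png",im);P=pts('wrist',d,i)
m=(P[...,2]>172)&(P[...,2]<192)&(P[...,0]>440)&(P[...,0]<520)&(P[...,1]<-190)&(P[...,1]>-350)
q=P[m];print(len(q),q.min(0),q.max(0))
for y in range(-330,-200,10):
    k=q[(q[:,1]>=y)&(q[:,1]<y+10)]
    if len(k): print(y,len(k),k[:,0].min(),k[:,0].max())
E
```

```text
time: 12.47
tcp_pos: [474.9, -267.0, 222.0]
eef_rot: [3.14, 0.002, 1.631]
contact_force: [-0.4, 0.3, 1.0]
opening: 0.687
2608 [ 466.9 -321.9  172. ] [ 481.9 -217.2  185.9]
-330 9 474.1919194141863 480.09020870179904
-320 101 471.76018509486937 481.9245488303562
-310 226 471.24064490070526 481.1967915114071
-300 227 470.76073507527207 480.5159620402785
-290 245 470.20674291175345 479.90415358953175
-280 249 469.69652206738635 479.4977018822262
-270 277 469.1687980519519 479.257713416731
-260 272 468.65401939862284 478.5434748020084
-250 291 468.1250540794233 477.88672533831044
-240 304 466.9891825705154 477.187887079689
-230 341 466.86685492982275 476.5703620248804
-220 66 467.4199740801265 474.93918584810285
```

View pics/w10.png

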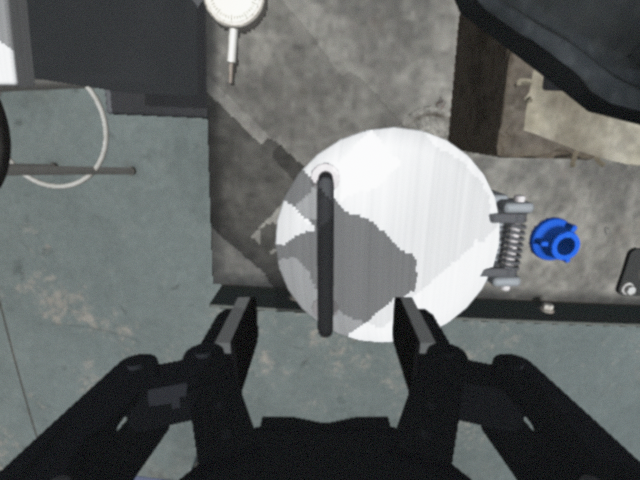

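```bash
python3 -m creep '{"claw":[80,80,80,80,80,80,80,80,80,80],"xyz":[[0,0,25],[0,0,45],[0,0,60],[0,0,68],[0,0,74],[0,0,77],[0,0,77],[0,0,77],[0,0,77],[0,0,77]],"yaw":[0,0,0,0,0,0,0,0,0,0]}' 60
python3 -m creep '{"claw":[255,255,255,255,255,255,255,255,255,255],"xyz":[[0,0,0],[0,0,0],[0,0,0],[0,0,0],[0,0,0],[0,0,0],[0,0,0],[0,0,0],[0,0,0],[0,0,0]],"yaw":[0,0,0,0,0,0,0,0,0,0]}' 60
python3 - <<'E'
from h import *
i=ctrl.camera_info('wrist');im,d=ctrl.camera("wrist"); cv2.imwrite("pics/w11.png",im)
im,d=ctrl.camera("scene"); crop(im,300,460,230,400,3.5,'pics/sc11.png')
E
```

```text
time: 13.35
tcp_pos: [474.5, -267.4, 144.1]
eef_rot: [3.14, 0.001, 1.63]
contact_force: [0.6, -0.1, -0.3]
opening: 0.687
time: 14.18
tcp_pos: [475.1, -267.0, 143.4]
eef_rot: [3.139, 0.0, 1.63]
contact_force: [4.3, 0.3, -1.8]
opening: 0.095
```

View pics/w11.png

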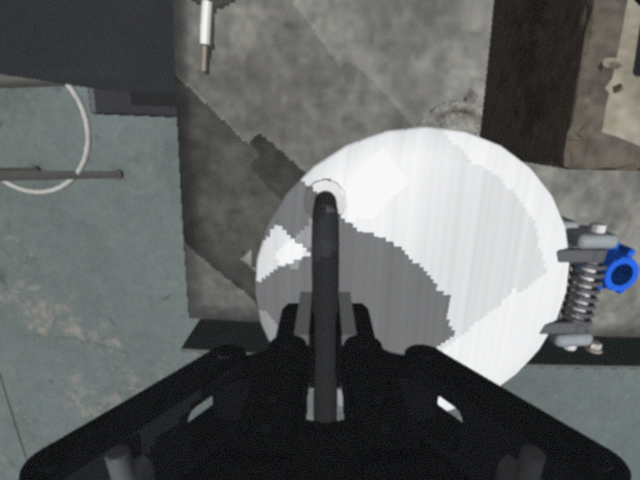

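View pics/sc11.png

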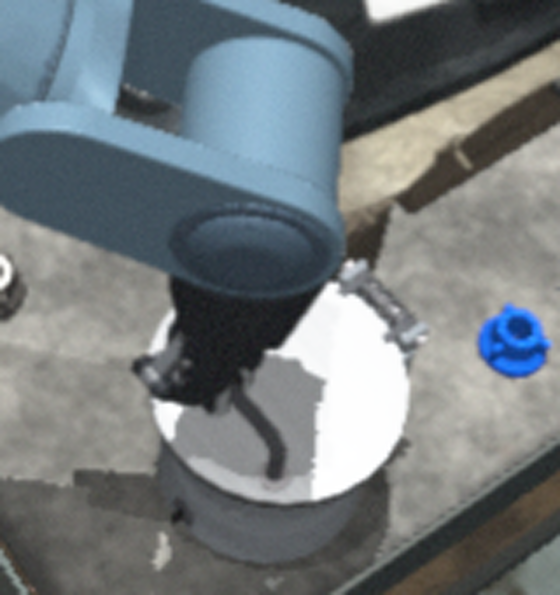

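The bar is gripped (opening about 8 mm). I'll lift along the computed arc in 3-degree rows.

```bash
python3 -m creep '{"claw":[255,255,255,255,255,255,255,255,255,255],"xyz":[[0,2.6,-7.1],[0,5.6,-14.1],[0,8.9,-20.9],[0,12.6,-27.5],[0,16.6,-33.9],[0,20.9,-40.1],[0,25.6,-46],[0,30.6,-51.7],[0,35.8,-57.2],[0,41.4,-62.3]],"yaw":[0,0,0,0,0,0,0,0,0,0]}' 50
python3 - <<'E'
from h import *
i=ctrl.camera_info('wrist');im,d=ctrl.camera("wrist"); cv2.imwrite("pics/w12.png",im)
print(ctrl.get_state()['contact_force'],ctrl.get_state()['tcp_pos'])
E
```

```text
time: 15.12
tcp_pos: [514.5, -264.6, 206.6]
eef_rot: [-3.138, -0.001, 1.63]
contact_force: [-7.0, -0.9, -0.2]
opening: 0.095
[-6.7 -0.1  0. ] [ 515.8 -264.5  207.7]
```

View pics/w12.png

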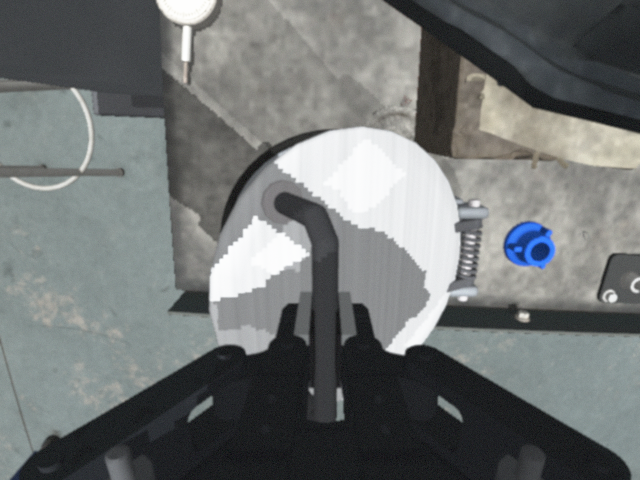

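```bash
python3 -m creep '{"claw":[255,255,255,255,255,255,255,255,255,255],"xyz":[[0,5.8,-4.9],[0,11.8,-9.4],[0,18,-13.6],[0,24.6,-17.6],[0,31.2,-21.1],[0,38.1,-24.3],[0,45.1,-27.1],[0,52.3,-29.6],[0,59.6,-31.7],[0,66.9,-33.3]],"yaw":[0,0,0,0,0,0,0,0,0,0]}' 50
python3 -m creep '{"claw":[255,255,255,255,255,255,255,255,255,255],"xyz":[[0,0,0],[0,0,0],[0,0,0],[0,0,0],[0,0,0],[0,0,0],[0,0,0],[0,0,0],[0,0,0],[0,0,0]],"yaw":[0,0,0,0,0,0,0,0,0,0]}' 50
python3 - <<'E'
from h import *
i=ctrl.camera_info('wrist');im,d=ctrl.camera("wrist"); cv2.imwrite("pics/w13.png",im);np.save('pics/w13.npy',d);np.savez('pics/w13i.npz',**i)
im,d=ctrl.camera("scene"); cv2.imwrite("pics/sc13.png",im);np.save('pics/sc13.npy',d);crop(im,260,460,160,400,2.5,'pics/sc13c.png')
im,d=ctrl.camera("side"); cv2.imwrite("pics/si13.png",im);np.save('pics/si13.npy',d);crop(im,220,340,160,320,3.7,'pics/si13c.png')
E
```

```text
time: 16.0
tcp_pos: [582.6, -260.7, 242.9]
eef_rot: [3.141, 0.001, 1.63]
contact_force: [-6.8, 0.7, 9.0]
opening: 0.094
time: 16.83
tcp_pos: [582.9, -260.7, 242.9]
eef_rot: [3.139, 0.002, 1.63]
contact_force: [-6.3, 0.9, 9.9]
opening: 0.092
```

View pics/w13.png

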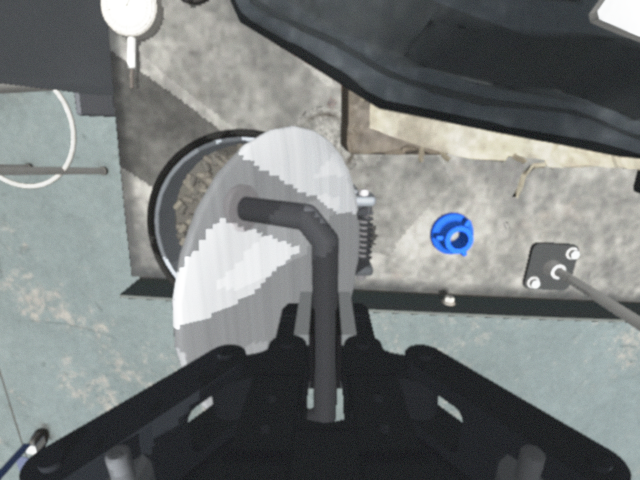

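View pics/sc13c.png

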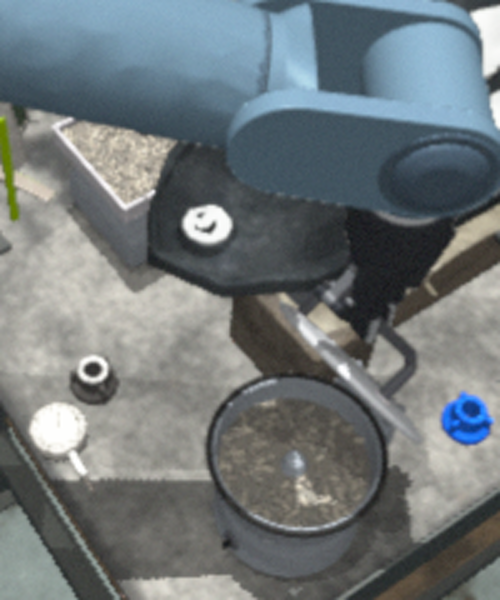

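View pics/si13c.png

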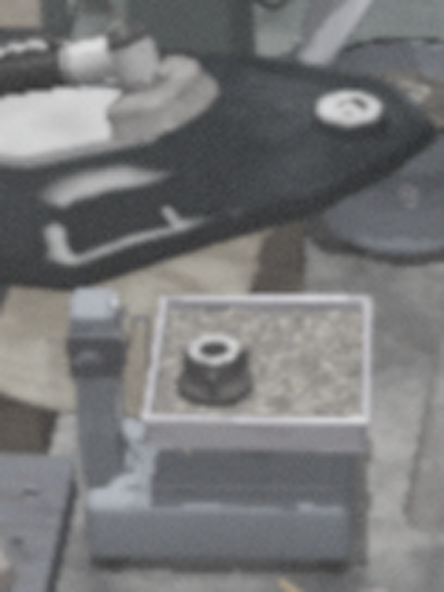

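```bash
cat > lid.py <<'E'
from h import *
def lid(P):
    a=np.radians(3.4);e=np.array([np.cos(a),np.sin(a),0]);n=np.array([-np.sin(a),np.cos(a),0])
    X=(P-np.array([610.7,-259,134])); A=X@e;B=X@n;Z=X[...,2]
    return A,B,Z
def fit(P,name):
    A,B,Z=lid(P)
    m=(abs(B)<75)&(A>-110)&(A<-5)&(Z>15)&(Z<150)&(P[...,0]>450)
    # signed dist to lid plane through hinge-ish at 60deg, surface offset ~ +6..; take band
    for k in range(3):
        th=np.radians(60) if k==0 else th
        off=(A*np.sin(th)+Z*np.cos(th))
        c=np.median(off[m&(abs(off-5)<12)]) if k==0 else c
        b=m&(abs(off-c)<(10 if k==0 else 4))
        q=np.stack([A[b],B[b],Z[b]],1);q0=q.mean(0);u,s,v=np.linalg.svd(q-q0,full_matrices=False);nn=v[2]*np.sign(v[2][2])
        th=np.arctan2(nn[0],nn[2]);c=q0@nn
    print(name,'n',nn.round(3).tolist(),'ang',np.degrees(th),'off',c,'npts',b.sum(),'rms',s[2]/np.sqrt(len(q)), 'bounds',q.min(0),q.max(0))
E
python3 - <<'E'
from lid import *
fit(pts('wrist',np.load('pics/w13.npy'),dict(np.load('pics/w13i.npz'))),'wrist')
fit(pts('scene',np.load('pics/sc13.npy')),'scene')
P=pts('wrist',np.load('pics/w13.npy'),dict(np.load('pics/w13i.npz')))
for u,v in [(322,270),(322,280),(326,290),(270,208),(300,215)]: print(u,v,P[v,u],[x[v,u].round(1) for x in lid(P)])
P=pts('wrist',np.load('pics/w9.npy'),dict(np.load('pics/w9i.npz')))
A,B,Z=lid(P);m=(A>-120)&(A<-10)&(abs(B)<60)&(Z>0)&(Z<15);print('shut offset',np.median(Z[m]))
E
```

```text
wrist n [0.855, 0.024, 0.518] ang 58.800755618368186 off 9.627297562212796 npts 24203 rms 1.3908651877215974 bounds [-84.1 -38.7  19.5] [ -5.1  75.  150. ]
scene n [0.815, -0.012, 0.579] ang 54.5875416507065 off 20.853199109119547 npts 382 rms 2.032206816549977 bounds [-85.7 -74.2  69.7] [-28.5  68.6 149.9]
322 270 [ 579.5 -233.5  279.6] [np.float64(-29.7), np.float64(27.3), np.float64(145.6)]
322 280 [ 579.7 -237.1  280.4] [np.float64(-29.7), np.float64(23.7), np.float64(146.4)]
326 290 [ 581.4 -241.3  279.7] [np.float64(-28.2), np.float64(19.4), np.float64(145.7)]
270 208 [ 558.7 -214.2  268. ] [np.float64(-49.3), np.float64(47.8), np.float64(134.0)]
300 215 [ 570.5 -214.7  274.7] [np.float64(-37.5), np.float64(46.6), np.float64(140.7)]
shut offset 7.173926238623636
```

```bash
python3 - <<'E'
from lid import *
P=pts('wrist',np.load('pics/w13.npy'),dict(np.load('pics/w13i.npz')))
A,B,Z=lid(P)
m=np.zeros(A.shape,bool);m[150:340,185:345]=1
m&=(Z>20)&(Z<150)
q=np.stack([A[m],B[m],Z[m]],1)
rng=np.random.default_rng(0);best=0
for _ in range(400):
    t=q[rng.choice(len(q),3,False)];n=np.cross(t[1]-t[0],t[2]-t[0]);l=np.linalg.norm(n)
    if l<200: continue
    n/=l;k=abs((q-t[0])@n)<1.5
    if k.sum()>best: best=k.sum();K=k
p=q[K];c=p.mean(0);u,s,v=np.linalg.svd(p-c,full_matrices=False);n=v[2]*np.sign(v[2][2])
print(best,len(q),n,np.degrees(np.arctan2(n[0],n[2])),c@n,p.min(0),p.max(0))
# shut
for f in ('w9',):
    P=pts('wrist',np.load(f'pics/{f}.npy'),dict(np.load(f'pics/{f}i.npz')))
    A,B,Z=lid(P);m=(A>-120)&(A<-10)&(abs(B)<60)&(Z>0)&(Z<12);p=np.stack([A[m],B[m],Z[m]],1);c=p.mean(0);u,s,v=np.linalg.svd(p-c,full_matrices=False);n=v[2]*np.sign(v[2][2]);print('shut',n,np.degrees(np.arctan2(n[0],n[2])),c@n)
E
```

```text
16617 27500 [0.8 0.  0.5] 57.710482068965476 12.94938790079934 [-80.9 -23.9  50.4] [-20.6  67.9 148.9]
shut [0. 0. 1.] 1.7093585948586199 4.581251848151528
```

```bash
python3 - <<'E'
from lid import *
P=pts('wrist',np.load('pics/w13.npy'),dict(np.load('pics/w13i.npz')));A,B,Z=lid(P)
i=np.zeros(A.shape,bool);i[120:345,150:370]=1
for b in (15,30,60):
  print('B',b)
  for z in range(0,150,10):
    k=i&(abs(B-b)<4)&(abs(Z-z)<3); 
    if k.sum()>3: print(z,k.sum(),np.percentile(A[k],[5,25,50,75,95]))
P=pts('wrist',np.load('pics/w9.npy'),dict(np.load('pics/w9i.npz')));A,B,Z=lid(P)
for b in (0,30,60):
  print('shut B',b,[(a,round(float(np.median(Z[(abs(B-b)<4)&(abs(A-a)<4)&(Z>-10)&(Z<30)])),1)) for a in range(-160,0,15) if ((abs(B-b)<4)&(abs(A-a)<4)&(Z>-10)&(Z<30)).any()])
E
```

```text
B 15
0 8 [1.8 2.4 3.1 3.9 5.2]
10 30 [-1.5 -0.7  0.2  1.   2. ]
20 25 [-6.6 -5.8 -5.7 -4.9 -4.2]
30 47 [-10.9 -10.1  -9.4  -8.5  -7.8]
40 54 [-16.1 -15.5 -14.7 -13.9 -13.2]
50 55 [-21.  -20.3 -19.7 -19.  -18.3]
80 31 [-37.7 -37.7 -37.2 -36.7 -36.6]
90 116 [-43.5 -42.9 -42.  -41.1 -40.1]
100 135 [-49.9 -49.1 -48.2 -47.2 -46.5]
110 165 [-56.4 -55.5 -54.5 -53.5 -52.6]
120 176 [-62.2 -61.4 -60.7 -59.8 -58.9]
130 236 [-68.8 -67.8 -66.8 -65.8 -64.8]
140 424 [-77.3 -75.5 -73.9 -72.2 -24.4]
B 30
0 49 [-4.5 -2.9 -0.9  2.8  3.9]
20 15 [-8.  -7.7 -7.7 -6.7 -6.6]
30 31 [-11.2 -10.5 -10.4  -9.6  -8.8]
40 60 [-16.4 -15.7 -14.9 -14.2 -13.4]
50 62 [-21.7 -21.1 -20.4 -19.8 -19.1]
60 68 [-27.3 -26.7 -25.5 -24.9 -24.3]
70 33 [-32.3 -31.3 -30.7 -30.1 -29.6]
90 21 [-44.6 -44.1 -43.3 -42.8 -42.3]
100 100 [-50.5 -49.8 -48.9 -47.9 -47. ]
110 179 [-56.7 -55.8 -54.9 -53.9 -53. ]
120 200 [-63.  -62.  -61.2 -60.2 -59.4]
130 261 [-69.4 -68.3 -67.3 -66.3 -65.4]
140 568 [-82.2 -78.4 -76.4 -74.4 -33. ]
B 60
40 29 [-20.8 -19.8 -19.1 -18.5 -17.8]
50 55 [-24.9 -23.7 -23.1 -22.4 -21.2]
60 78 [-29.  -27.9 -27.3 -26.7 -25.6]
70 103 [-34.3 -33.7 -32.7 -31.7 -31.1]
80 118 [-40.1 -39.4 -38.6 -37.7 -36.7]
90 142 [-46.1 -45.2 -44.3 -43.3 -42.6]
100 179 [-52.  -51.3 -50.3 -49.3 -48.5]
110 255 [-59.8 -58.3 -57.  -55.8 -54.6]
120 354 [-69.8 -67.  -65.5 -64.  -62.4]
130 4 [-71.7 -71.5 -71.1 -70.6 -70.2]
shut B 0 [(-160, 5.7), (-145, 6.8), (-130, 7.2), (-115, 8.1), (-100, 8.5), (-85, 8.5), (-70, 7.9), (-10, -1.0)]
shut B 30 [(-160, 3.8), (-145, 6.2), (-130, 6.8), (-115, 7.2), (-100, 7.4), (-85, 7.7), (-70, 7.1), (-25, 4.0), (-10, -2.7)]
shut B 60 [(-145, 1.9), (-130, 4.2), (-115, 6.0), (-100, 6.0), (-85, 6.1), (-70, 5.8), (-55, 4.2), (-40, 2.0)]
```

Lid chord slopes (corrected for its dome) and the bar position both give about 59.6°. I'll relieve the radial strain (force z +10 N) with a small nudge and check again.

```bash
python3 -m creep '{"claw":[255,255,255,255,255,255,255,255,255,255],"xyz":[[0,0.2,-1],[0,0.5,-2],[0,0.5,-3],[0,0.5,-3],[0,0.5,-3],[0,0.5,-3],[0,0.5,-3],[0,0.5,-3],[0,0.5,-3],[0,0.5,-3]],"yaw":[0,0,0,0,0,0,0,0,0,0]}' 50
python3 - <<'E'
from lid import *
i=ctrl.camera_info('wrist');im,d=ctrl.camera("wrist");P=pts('wrist',d,i);A,B,Z=lid(P)
for u,v in [(322,270),(322,280),(326,290)]: print([x[v,u].round(1) for x in (A,B,Z)])
m=np.zeros(A.shape,bool);m[120:345,150:370]=1
for b in (15,30): print(b,[(z,round(float(np.median(A[m&(abs(B-b)<4)&(abs(Z-z)<3)])),1)) for z in (20,30,130)])
im,d=ctrl.camera("side");crop(im,220,340,160,320,3.7,'pics/si14c.png');Q=pts('side',d)
k=(Q[...,0]>545)&(Q[...,0]<590)&(Q[...,1]>90)&(Q[...,1]<170);print('bed',np.median(Q[k][:,2]))
E
```

```text
time: 17.82
tcp_pos: [582.7, -260.6, 242.9]
eef_rot: [3.141, 0.0, 1.63]
contact_force: [-5.2, 0.1, 4.2]
opening: 0.097
[np.float64(-29.7), np.float64(27.4), np.float64(145.7)]
[np.float64(-29.7), np.float64(23.8), np.float64(146.5)]
[np.float64(-28.3), np.float64(19.5), np.float64(146.0)]
15 [(20, -5.3), (30, -9.7), (130, -67.1)]
30 [(20, -7.1), (30, -10.0), (130, -67.4)]
bed 118.33890303824035
```

```bash
python3 - <<'E'
from h import *
print(ctrl.close_job(), ctrl.get_state()['time'])
E
```

```text
the job is handed in; nothing more can be done
the job is handed in; nothing more can be done
```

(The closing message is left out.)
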